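Load and square up cane sections in the ratchet jig

TASK

Clear the file off the jig and lay it flat in the steel tool tray, along the tray with its handle towards the robot. Then lay every cane section flat in a slot of its own in the jig, black grips all towards the fixed stop, and only when all are in, work the ratchet lever back and forth (never push the pusher bar itself) until the pusher is fully home and has driven the grips up to the stop. Finish with the lever swung back to its rest nearest the robot, and leave the other things on the bench alone.

Things in the scene. Friction and masses are not known exactly. Their poses are not given: they have to be found in the camera images.
- jig: Squaring jig, bolted down: 290 x 290 mm plate, bed at z = 10 mm. Origin: bench level, amid the slots; x from the fixed dark stop (inner face x = -120 mm, top z = 32) away from the robot to the pusher, y left. Four slots along x, centred y = -69, -23, 23, 69 mm, 34 mm wide between grey dividers (tops z = 24) at x = -120..-62 and 55..77 mm only; the bed between is open for fingers.
- lever_axis (a point): Vertical axis of the ratchet's toothed wheel and lever, on the right of the jig at jig x = 0, y = -140 mm, 42 mm above the bench (top of the lever bar).
- lever_knob (a point): Centre of the top of the lever's upright black knob: 16 mm diameter, 40 mm tall (z = 42 to 82 mm), on a dark bar, 120 mm from the lever axis. Grip or cage it between the fingers from above. It is round and fixed to the bar.
- lever (a joint): Ratchet lever, rad: 0 = near stop (rest, knob towards the robot), 1.2 = far stop; rising is anticlockwise from above. Knob in jig axes: (120 sin(q-0.6), -140 - 120 cos(q-0.6)) mm. Rising strokes drive the wheel by a pawl (3 to 6 N at the knob); the return slips freely over the teeth (0.39 rad each; up to one is lost per stroke). Stays where left; starts at 0.1 to 1.0.
- pusher (a joint): Travel of the grey pusher bar towards the fixed stop, m: 0 = back (face at jig x = 121 mm), 0.040 = fully home (x = 81 mm, hard stop, then the lever blocks too). 9 mm per rad of the wheel; stays where left, cannot be drawn back. Bar 196 mm wide, 14 mm thick, top at z = 34 mm; its rack runs beside the slots at jig y = -123 mm.
- mat: Thin plywood board, 290 x 270 x 4 mm, fixed on the bench to the left of the jig; the cane sections lie on it at first. Origin: centre of its underside.
- tray: Shallow steel tool tray, fixed on the right: outside 240 x 100 mm, inside 232 x 92 mm, 18 mm high, floor 4 mm. Origin: centre of its underside; x along its length away from the robot, y left.
- file: Flat hand file, 175 mm: square wooden handle 90 x 22 x 20 mm (high), blade 85 x 18 mm; starts across the open middle of the jig's bed. Origin: on its underside, 75 mm from the handle's butt, near the balance point and still in the handle (15 mm of it left towards the blade); x from handle to blade, z up. Grip across the handle. May be knocked aside.
- file_handle_end (a point): Butt end of the file's wooden handle, 75 mm from the file's origin along its -x, 10 mm above its underside.
- cane1: Cane section, 200 mm, 70 g, one of up to four: white tube 12 mm thick, 100 mm free; at one end a black square grip 70 x 22 x 22 mm, at the other a round white cap, 22 mm diameter, 30 mm long. Origin: on its axis at the tube's middle, 120 mm from the grip end, 80 mm from the cap end, 11 mm above what it lies on (near balance); x from grip to cap. Grip across the tube.
- cane1_grip_end (a point): Centre of the end face of this section's black grip.
- cane2: Cane section, 200 mm, 70 g, one of up to four: white tube 12 mm thick, 100 mm free; at one end a black square grip 70 x 22 x 22 mm, at the other a round white cap, 22 mm diameter, 30 mm long. Origin: on its axis at the tube's middle, 120 mm from the grip end, 80 mm from the cap end, 11 mm above what it lies on (near balance); x from grip to cap. Grip across the tube.
- cane2_grip_end (a point): Centre of the end face of this section's black grip.
- cane3: Cane section, 200 mm, 70 g, one of up to four: white tube 12 mm thick, 100 mm free; at one end a black square grip 70 x 22 x 22 mm, at the other a round white cap, 22 mm diameter, 30 mm long. Origin: on its axis at the tube's middle, 120 mm from the grip end, 80 mm from the cap end, 11 mm above what it lies on (near balance); x from grip to cap. Grip across the tube.
- cane3_grip_end (a point): Centre of the end face of this section's black grip.
- cane4: Cane section, 200 mm, 70 g, one of up to four: white tube 12 mm thick, 100 mm free; at one end a black square grip 70 x 22 x 22 mm, at the other a round white cap, 22 mm diameter, 30 mm long. Origin: on its axis at the tube's middle, 120 mm from the grip end, 80 mm from the cap end, 11 mm above what it lies on (near balance); x from grip to cap. Grip across the tube.
- cane4_grip_end (a point): Centre of the end face of this section's black grip.
- tape: Roll of brown tape, belongs to the bench: leave it alone. Origin: centre of its underside.
- glue: White glue bottle, belongs to the bench: leave it alone. Origin: centre of its underside.
- jar: Glass jar with steel lid, belongs to the bench: leave it alone. Origin: centre of its underside.
- tip1: Black moulded cane tip, belongs to the bench: leave it alone. Origin: centre of its underside.
- tip2: White moulded cane tip, belongs to the bench: leave it alone. Origin: centre of its underside.
- tip3: Black moulded cane tip, belongs to the bench: leave it alone. Origin: centre of its underside.
- spanner: Steel spanner, belongs to the bench: leave it alone. Origin: centre of its underside.

How it is judged (in metres and radians):
On the way, in this order (a step that is already met when the one before it is completed fails the run):
1. the file lies flat in the tray, handle towards the robot, let go (x of file in the frame of tray between -0.045 and 0.045 m and y of file in the frame of tray between -0.045 and 0.045 m and z of file in the frame of tray between -0.002 and 0.014 m and x of file_handle_end in the frame of tray below -0.03 m and angle between the x axis of file and the x axis of tray, either way round below 0.35 rad and angle between file's own z axis and vertical below 0.2 rad and linear speed of file below 0.03 m/s and contact force between the fingers and file below 0.2 N), for 0.2 s.
2. every cane section lies flat in a slot, grip towards the fixed stop, let go, with the pusher still back (less than 6 mm advanced) (x of cane1_grip_end in the frame of jig between -0.124 and -0.076 m and y of cane1 in the frame of jig between -0.09 and 0.09 m and z of cane1 in the frame of jig between 0.016 and 0.026 m and z of cane1_grip_end in the frame of jig between 0.015 and 0.027 m and angle between the x axis of each of cane1, cane2, cane3, cane4 and the x axis of jig, either way round below 0.14 rad and linear speed of each of cane1, cane2, cane3, cane4 below 0.03 m/s and contact force between the fingers and cane1 below 0.2 N and x of cane2_grip_end in the frame of jig between -0.124 and -0.076 m and y of cane2 in the frame of jig between -0.09 and 0.09 m and z of cane2 in the frame of jig between 0.016 and 0.026 m and z of cane2_grip_end in the frame of jig between 0.015 and 0.027 m and contact force between the fingers and cane2 below 0.2 N and x of cane3_grip_end in the frame of jig between -0.124 and -0.076 m and y of cane3 in the frame of jig between -0.09 and 0.09 m and z of cane3 in the frame of jig between 0.016 and 0.026 m and z of cane3_grip_end in the frame of jig between 0.015 and 0.027 m and contact force between the fingers and cane3 below 0.2 N and x of cane4_grip_end in the frame of jig between -0.124 and -0.076 m and y of cane4 in the frame of jig between -0.09 and 0.09 m and z of cane4 in the frame of jig between 0.016 and 0.026 m and z of cane4_grip_end in the frame of jig between 0.015 and 0.027 m and contact force between the fingers and cane4 below 0.2 N and value of joint pusher below 0.006 m), for 0.2 s.
3. the pusher has been ratcheted fully home (within 2.5 mm) (value of joint pusher above 0.0375 m), for 0.2 s.
At the end, for the whole second after the job is handed in: Canes flat and at rest in slots (0.14 rad), grip ends within 7 mm of the stop; pusher within 2.5 mm of home; lever within 0.15 rad of its near rest; file flat in the tray, within 45 mm of its centre along and across and 0.35 rad of its length, handle towards the robot (x of cane1_grip_end in the frame of jig between -0.124 and -0.113 m and y of cane1 in the frame of jig between -0.09 and 0.09 m and z of cane1 in the frame of jig between 0.016 and 0.026 m and z of cane1_grip_end in the frame of jig between 0.015 and 0.027 m and angle between the x axis of each of cane1, cane2, cane3, cane4 and the x axis of jig, either way round below 0.14 rad and linear speed of each of cane1, cane2, cane3, cane4, file below 0.03 m/s and contact force between the fingers and cane1 below 0.2 N and x of cane2_grip_end in the frame of jig between -0.124 and -0.113 m and y of cane2 in the frame of jig between -0.09 and 0.09 m and z of cane2 in the frame of jig between 0.016 and 0.026 m and z of cane2_grip_end in the frame of jig between 0.015 and 0.027 m and contact force between the fingers and cane2 below 0.2 N and x of cane3_grip_end in the frame of jig between -0.124 and -0.113 m and y of cane3 in the frame of jig between -0.09 and 0.09 m and z of cane3 in the frame of jig between 0.016 and 0.026 m and z of cane3_grip_end in the frame of jig between 0.015 and 0.027 m and contact force between the fingers and cane3 below 0.2 N and x of cane4_grip_end in the frame of jig between -0.124 and -0.113 m and y of cane4 in the frame of jig between -0.09 and 0.09 m and z of cane4 in the frame of jig between 0.016 and 0.026 m and z of cane4_grip_end in the frame of jig between 0.015 and 0.027 m and contact force between the fingers and cane4 below 0.2 N and x of file in the frame of tray between -0.045 and 0.045 m and y of file in the frame of tray between -0.045 and 0.045 m and z of file in the frame of tray between -0.002 and 0.014 m and x of file_handle_end in the frame of tray below -0.03 m and angle between the x axis of file and the x axis of tray, either way round below 0.35 rad and angle between file's own z axis and vertical below 0.2 rad and value of joint pusher above 0.0375 m and value of joint lever below 0.15 rad); the robot touches nothing.
It fails at once if the robot pushes the pusher bar itself (over 6 N) (contact force between any of the fingers, the arm and pusher above 6 N).
It fails at once if another thing on the bench is moved more than 30 mm (distance of any of tape, glue, jar, tip1, tip2, tip3, spanner from where it was at the start of the episode above 0.03 m).
Of cane1, cane2, cane3, cane4 only 3 to 4 are there at a start; the rules pass over those that are not, and their reading is None.
At some moment in a run one of file may be knocked a few centimetres aside while the robot is not near it.
Once in a run the grip may slacken for a moment while it holds something.
It also fails if it takes over 210 s, if anything falls off the work surface, if the arm or the gripper's body presses on something with over 40 N, if the wrist force passes 120 N, or if a joint passes its speed limit or range.

ROBOT

A 7-joint arm with a two-finger parallel gripper is mounted at the origin on the work surface. World frame = base frame: x ahead of the robot, y to its left, z up, the work surface at z = 0. Lengths are in mm, angles in degrees, forces in N, time in s.
With the tool pointing down it reaches from about 400 to 875 mm from the base axis. Payload 6.5 kg.
Tool frame: the origin (TCP) lies at the centre of the arm's flange, where the gripper is bolted on; the fingertips stand 173 mm ahead of it and the grasp point (between the pads) lies 155 mm ahead of it; y points along the fingers, x is the direction in which the jaws open and shut, and the axes are right-handed (so a half turn about y gives the same grasp; the last joint's range is limited). The gripper opens to 85 mm and grips with 20 to 120 N. Pads are 22 mm wide; open, the fingers measure 114 mm over their backs; the gripper's body (76 mm by 85 mm) begins 54 mm behind the grasp point. The pads swing forward as they close: fully open they stand 13 mm farther back than shut.
Start: joints at [60.951, 30.733, -0.252, 88.115, 0.149, 61.152, -4.079], TCP at [277.33, -587.859, 404.69] pointing down, gripper open.
Joint ranges: [-154.64, 154.64], [-21.42, 123.67], [-72.66, 72.17], [13.99, 137.28], [-74.86, 254.86], [10.95, 109.41], [-158.01, 158.01]. Speed limits (degrees/s): [136.94, 136.94, 180, 180, 180, 180, 180].

INTERFACE

Orientations are given as a 3x3 rotation matrix whose columns are the frame's x, y, z axes.
In Python, from station import * gives the robot as it stands. The module is installed in compiled form; this text tells all that it offers.
- The arm moves only by the tool jog_arm, never from a script. Its argument "steps" is a list of rows, each an object with "xyz": the shift along the tool's x, y, z as a fraction of full scale, a list of three; "twist": the turn about the tool's y as a fraction of full scale; "claw": the closure, from 0 (fully open) to 1 (shut). A call has 1 to 5 rows; each row shifts and turns the commanded pose from where the row before left it, along the tool's axes as they then stand; what a row does not reach is not made up. Full scale, the value 1, is 0.025 m for a shift and 0.15 rad for a turn. A row lasts 1/10 s, in which the tool goes at most 50 mm and 8.59 degrees, less where a joint would pass 70% of its speed; a pose out of reach is approached as far as the arm can. A call with a number of a shift or a turn outside -1 to 1 is refused whole. A call with a gripper value outside its range is refused whole. The fingers move at their own pace and stop on an object; the grip force is fixed at half the most. Time passes only in rows, so rows that do not move let the fingers close. It gives the time, the measured TCP pose, the force and the opening at its end, in the units of the state.
- read_state(): the state, without advancing time (a new reading comes with each control period).
- snapshot(name): name is "scene" or "top"; returns the picture (384x512x3 uint8, red, green, blue); there is no depth.
- get_calibration(name): a dict with "camera_matrix" (3x3 intrinsics, pixels), "eye" and "orientation" of the camera in the world. Camera axes: x right, y down, z forward; pixel columns grow to the right and rows downward; lengths in mm; the calibration is good to about 2 mm. A picture is of the moment at which its call begins. get_calibration takes no time and is no camera call.
- job_done(): hands the job in, once; it reports no verdict.
The state is a dict: "time": time; "joints": joint angles; "qd": joint speeds; "joint_efforts": joint torques, N m; "tcp_pos": TCP position; "orientation": TCP orientation; "ft_force": force on the tool from outside, world axes, zero at the start; "wrist_torque": the same for the moment, N m; "finger_gap": finger opening in mm.
Only numpy, scipy, OpenCV 4.12 (cv2) and the standard library are available. Lean on these libraries where they do the work, as an engineer would, in place of code of your own. Each camera call takes 0.05 s, during which the arm holds its last target.

## Working session

There is one attempt and no reset: what is moved stays moved. The work goes in short steps, Python scripts to look and compute and a tool call to move; the robot and the scene stay as the last step left them, time stands still between calls to the robot, and variables do not carry over. Pictures are saved under pics/ and viewed, and the job is handed in when it is done.

Besides the shell and the picture viewer there is one more tool, called after ">>>" as a command line: name --argument value ..., lists and objects as JSON in quotes. jog_arm: Moves the arm, as the interface text tells. Shift numbers are shares of 0.025 m and turn numbers shares of 0.15 rad, none past 1 either way. Its arguments: {"type":"object","properties":{"steps":{"type":"array"}},"required":["steps"]}

```bash
mkdir -p pics; python3 - <<'E'
from station import *
import cv2
print(read_state())
for n in("scene","top"):
    im=snapshot(n); cv2.imwrite(f"pics/{n}0.png",im[:,:,::-1]); print(n,get_calibration(n))
E
```

```text
{'time': 0.0, 'joints': array([60.95130099, 30.77833389, -0.25508614, 88.17303331,  0.14913351,
       61.15094736, -4.078559  ]), 'qd': array([-0.02884777, -0.00382637, -0.00489412,  0.08863384,  0.047497  ,
        0.01291653,  0.0376651 ]), 'joint_efforts': array([ 5.71936584e-05, -5.83419442e+01,  1.04887370e+00, -2.59103984e+01,
        1.23887192e-02,  9.39117424e-03,  7.06702696e-09]), 'tcp_pos': array([ 277.19065421, -587.55370969,  403.78733135]), 'orientation': array([[ 4.26749313e-01, -8.71619228e-04,  9.04369540e-01],
       [-9.04368217e-01,  1.55191466e-03,  4.26750184e-01],
       [-1.77546801e-03, -9.99998416e-01, -1.25986214e-04]]), 'ft_force': array([-0.35522722, -0.01017381,  0.07901247]), 'wrist_torque': array([-0.03912792, -0.04964025, -0.05819316]), 'finger_gap': 85.37309268244238}
scene {'camera_matrix': array([[404.36628838,   0.        , 251.40196405],
       [  0.        , 404.36628838, 191.47825529],
       [  0.        ,   0.        ,   1.        ]]), 'eye': array([1212.50903335, -254.15049717,  854.86397324]), 'orientation': array([[ 0.37673584,  0.69844782, -0.60847411],
       [ 0.92627702, -0.29042755,  0.24013062],
       [-0.00899894, -0.6540814 , -0.75637064]])}
top {'camera_matrix': array([[355.75326838,   0.        , 264.46886077],
       [  0.        , 355.75326838, 194.9409414 ],
       [  0.        ,   0.        ,   1.        ]]), 'eye': array([ 502.2066201 ,   27.42587055, 1094.35505722]), 'orientation': array([[-0.0098024 , -0.9992175 ,  0.03831848],
       [-0.99970849,  0.00894725, -0.02242497],
       [ 0.02206457, -0.03852713, -0.99901392]])}
```

View pics/scene0.png

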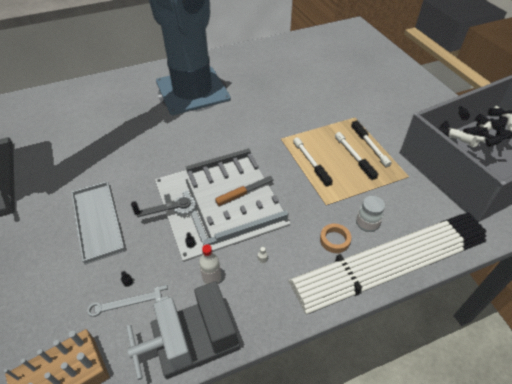

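View pics/top0.png

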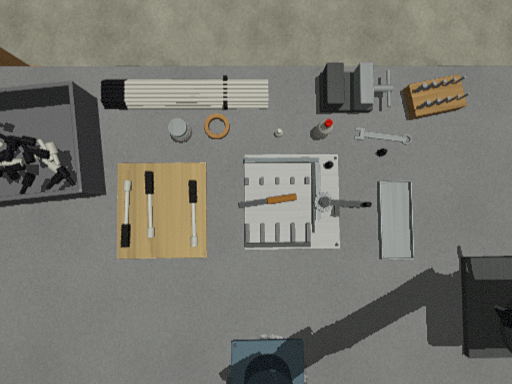

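```bash
cat > h.py <<'E'
from station import *
import numpy as np, cv2
def px2w(name,uv,z):
    c=get_calibration(name);K=c["camera_matrix"];R=c["orientation"];e=c["eye"]
    d=R@np.linalg.inv(K)@np.array([uv[0],uv[1],1.]); t=(z-e[2])/d[2]; return e+t*d
def w2px(name,p):
    c=get_calibration(name); q=c["camera_matrix"]@(c["orientation"].T@(np.array(p,float)-c["eye"])); return q[:2]/q[2]
def crop(name,out,u0,v0,u1,v1,s):
    im=snapshot(name)[:,:,::-1]; cv2.imwrite("pics/"+out+"_full.png",im)
    im=cv2.resize(im[v0:v1,u0:u1],None,fx=s,fy=s,interpolation=cv2.INTER_CUBIC); cv2.imwrite("pics/"+out+".png",im)
E
python3 - <<'E'
from h import *
crop("top","c1",225,145,425,270,4)
crop("top","c2",105,150,225,265,5)
E
```

```text
(no output)
```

View pics/c1.png

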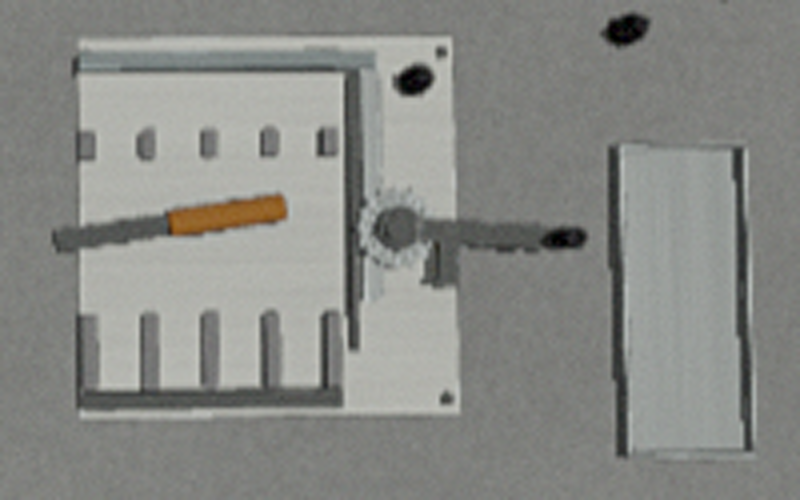

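View pics/c2.png

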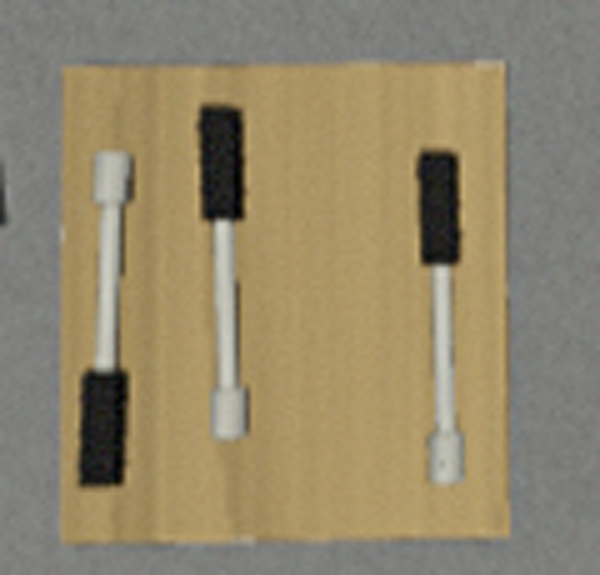

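```bash
cat >> h.py <<'E'
def cp(cu,cv,u0,v0,s,z,name="top"):
    return px2w(name,((cu+.5)/s-.5+u0,(cv+.5)/s-.5+v0),z)
E
python3 - <<'E'
from h import *
def show(n,p): print(n,np.round(p,1))
c1=lambda u,v,z:cp(u,v,225,145,4,z)
c2=lambda u,v,z:cp(u,v,105,150,5,z)
for n,u,v,z in [("plate TL",79,38,10),("TR",452,38,10),("BR",460,413,10),("BL",79,413,10),("stop inner right",343,388,32),("stop inner left",79,388,32),
 ("axis",397,227,42),("knob top",570,237,82),("knob base",552,238,42),("file butt",287,207,20),("butt",287,208,20),("handle-blade",170,223,20),("blade tip",55,241,16),
 ("tray TL",610,146,18),("TR",746,146,18),("BR",754,455,18),("BL",619,455,18),("div",209,312,24),("div bl",209,388,24),("div5",329,312,24)]:
  show(n,c1(u,v,z))
for n,u,v in [("A capend",113,153),("A gripend",102,486),("A tube",107,288),("B gripend",220,105),("B cap",229,438),("B tube",226,303),("C grip",438,151),("C cap",446,483),("C tube",443,348)]:
  show(n,c2(u,v,15+7 if 'tube' not in n else 21))
for n,u,v in [("mat",62,66),("mat",505,62),("mat",509,541),("mat",62,541)]: show(n,c2(u,v,4))
E
```

```text
plate TL [669.4  63.4  10. ]
TR [ 667.5 -223.4   10. ]
BR [ 380.3 -224.4   10. ]
BL [383.8  65.6  10. ]
stop inner right [ 402.4 -132.    32. ]
stop inner left [404.7  64.6  32. ]
axis [ 521.9 -172.5   42. ]
knob top [ 512.8 -289.1   82. ]
knob base [ 512.6 -288.1   42. ]
file butt [538.2 -93.3  20. ]
butt [537.4 -93.3  20. ]
handle-blade [526.9  -4.6  20. ]
blade tip [514.2  82.5  16. ]
tray TL [ 582.6 -341.3   18. ]
TR [ 581.8 -446.2   18. ]
BR [ 346.7 -446.2   18. ]
BL [ 348.1 -343.    18. ]
div [459.7 -33.1  24. ]
div bl [402.8 -32.4  24. ]
div5 [ 458.7 -123.5   24. ]
A capend [591.2 414.3  22. ]
A gripend [392.7 419.8  22. ]
A tube [510.4 417.9  21. ]
B gripend [619.6 350.7  22. ]
B cap [420.3 344.9  22. ]
B tube [500.7 347.2  21. ]
C grip [590.9 220.4  22. ]
C cap [392. 216.  22.]
C tube [472.5 217.8  21. ]
mat [646.2 452.    4. ]
mat [646.8 182.6   4. ]
mat [354.6 181.2   4. ]
mat [358.1 450.2   4. ]
```

```bash
cat >> h.py <<'E'
def plan(target,yaw=None,tz=1.0,smax=1.0,n=None):
    """target TCP mm, yaw = jaw-axis heading deg (from above, ccw). prints rows in tool units"""
    import json
    s=read_state();R=s["orientation"].copy();p=s["tcp_pos"].copy();t=np.array(target,float)
    y0=np.degrees(np.arctan2(R[1,0],R[0,0]))
    dy=0 if yaw is None else ((yaw-y0+180)%360-180)
    d=t-p
    from scipy.spatial.transform import Rotation as Ro
    N=n or int(max(np.ceil(np.linalg.norm(d)/25/smax),np.ceil(abs(np.radians(dy))/.15),1))
    rows=[]
    for k in range(N):
        rem=(t-p)/(N-k); loc=np.clip(np.round(R.T@rem/25,2),-1,1)
        p=p+R@(loc*25)
        y=np.degrees(np.arctan2(R[1,0],R[0,0]))
        ry=0 if yaw is None else (dy+y0-y if k==0 else remy)/(N-k)
        if k==0: remy=dy; ry=dy/N if yaw is not None else 0
        tw=float(np.clip(np.round(-np.radians(ry)/.15,2),-1,1))
        R=R@Ro.from_rotvec([0,tw*.15,0]).as_matrix()
        remy=remy+np.degrees(tw*.15)
        rows.append((loc.tolist(),tw))
    print("state",np.round(s["tcp_pos"],1),"yaw",round(y0,1),"gap",round(s["finger_gap"],1),"t",round(s["time"],2),"dy",round(dy,1),"N",N)
    for i in range(0,N,5):
        print(" | ".join(f'{r[0]} {r[1]}' for r in rows[i:i+5]))
E
python3 - <<'E'
from h import *
plan([529,-21,300],7)
E
```

```text
state [ 277.3 -587.7  404.1] yaw -64.7 gap 85.4 t 0.2 dy 71.7 N 26
[-0.62, 0.16, 0.72] -0.32 | [-0.59, 0.16, 0.75] -0.32 | [-0.55, 0.16, 0.78] -0.32 | [-0.51, 0.16, 0.8] -0.32 | [-0.47, 0.16, 0.83] -0.32
[-0.43, 0.16, 0.85] -0.32 | [-0.39, 0.16, 0.87] -0.32 | [-0.35, 0.16, 0.89] -0.32 | [-0.31, 0.16, 0.9] -0.32 | [-0.26, 0.16, 0.92] -0.32
[-0.22, 0.16, 0.93] -0.32 | [-0.17, 0.16, 0.94] -0.32 | [-0.13, 0.16, 0.95] -0.32 | [-0.08, 0.16, 0.95] -0.32 | [-0.04, 0.16, 0.95] -0.32
[0.01, 0.16, 0.95] -0.32 | [0.05, 0.16, 0.95] -0.32 | [0.1, 0.16, 0.95] -0.32 | [0.14, 0.16, 0.94] -0.32 | [0.19, 0.16, 0.94] -0.32
[0.23, 0.16, 0.93] -0.32 | [0.28, 0.16, 0.91] -0.33 | [0.32, 0.17, 0.9] -0.32 | [0.37, 0.16, 0.88] -0.33 | [0.41, 0.17, 0.86] -0.32
[0.44, 0.16, 0.85] -0.33
```

>>> jog_arm --steps '[{"xyz":[-0.62,0.16,0.72],"twist":-0.32,"claw":0.4},{"xyz":[-0.59,0.16,0.75],"twist":-0.32,"claw":0.4},{"xyz":[-0.55,0.16,0.78],"twist":-0.32,"claw":0.4},{"xyz":[-0.51,0.16,0.8],"twist":-0.32,"claw":0.4},{"xyz":[-0.47,0.16,0.83],"twist":-0.32,"claw":0.4}]'

```text
time: 0.7
tcp_pos: [326.0, -478.2, 384.4]
orientation: [[0.631, -0.0, 0.776], [-0.776, 0.0, 0.631], [-0.0, -1.0, -0.0]]
ft_force: [-0.1, -0.6, -0.8]
finger_gap: 51.0
```

>>> jog_arm --steps '[{"xyz":[-0.43,0.16,0.85],"twist":-0.32,"claw":0.4},{"xyz":[-0.39,0.16,0.87],"twist":-0.32,"claw":0.4},{"xyz":[-0.35,0.16,0.89],"twist":-0.32,"claw":0.4},{"xyz":[-0.31,0.16,0.9],"twist":-0.32,"claw":0.4},{"xyz":[-0.26,0.16,0.92],"twist":-0.32,"claw":0.4}]'

```text
time: 1.2
tcp_pos: [374.9, -368.7, 364.4]
orientation: [[0.798, -0.0, 0.603], [-0.603, -0.0, 0.798], [0.0, -1.0, -0.0]]
ft_force: [0.6, -0.7, -0.3]
finger_gap: 51.2
```

>>> jog_arm --steps '[{"xyz":[-0.22,0.16,0.93],"twist":-0.32,"claw":0.4},{"xyz":[-0.17,0.16,0.94],"twist":-0.32,"claw":0.4},{"xyz":[-0.13,0.16,0.95],"twist":-0.32,"claw":0.4},{"xyz":[-0.08,0.16,0.95],"twist":-0.32,"claw":0.4},{"xyz":[-0.04,0.16,0.95],"twist":-0.32,"claw":0.4}]'

```text
time: 1.7
tcp_pos: [423.6, -259.3, 344.4]
orientation: [[0.919, 0.0, 0.395], [-0.395, -0.0, 0.919], [0.0, -1.0, 0.0]]
ft_force: [0.7, -0.8, 0.1]
finger_gap: 51.3
```

>>> jog_arm --steps '[{"xyz":[0.01,0.16,0.95],"twist":-0.32,"claw":0.4},{"xyz":[0.05,0.16,0.95],"twist":-0.32,"claw":0.4},{"xyz":[0.1,0.16,0.95],"twist":-0.32,"claw":0.4},{"xyz":[0.14,0.16,0.94],"twist":-0.32,"claw":0.4},{"xyz":[0.19,0.16,0.94],"twist":-0.32,"claw":0.4}]'

```text
time: 2.2
tcp_pos: [471.6, -150.4, 324.4]
orientation: [[0.986, 0.0, 0.165], [-0.165, 0.0, 0.986], [0.0, -1.0, 0.0]]
ft_force: [0.7, 0.6, -0.4]
finger_gap: 51.5
```

>>> jog_arm --steps '[{"xyz":[0.23,0.16,0.93],"twist":-0.32,"claw":0.4},{"xyz":[0.28,0.16,0.91],"twist":-0.33,"claw":0.4},{"xyz":[0.32,0.17,0.9],"twist":-0.32,"claw":0.4},{"xyz":[0.37,0.16,0.88],"twist":-0.33,"claw":0.4},{"xyz":[0.41,0.17,0.86],"twist":-0.32,"claw":0.4}]'

```text
time: 2.7
tcp_pos: [519.9, -41.3, 303.9]
orientation: [[0.997, 0.0, -0.077], [0.077, 0.0, 0.997], [0.0, -1.0, 0.0]]
ft_force: [0.7, 0.0, -0.1]
finger_gap: 51.6
```

```bash
python3 - <<'E'
from h import *
plan([529,-21,300],7)
crop("scene","f1",130,120,330,280,4)
crop("top","f1t",225,145,425,270,4)
E
```

```text
state [519.9 -41.3 303.9] yaw 4.4 gap 51.6 t 2.7 dy 2.6 N 1
[0.43, 0.16, 0.78] -0.3
```

View pics/f1.png

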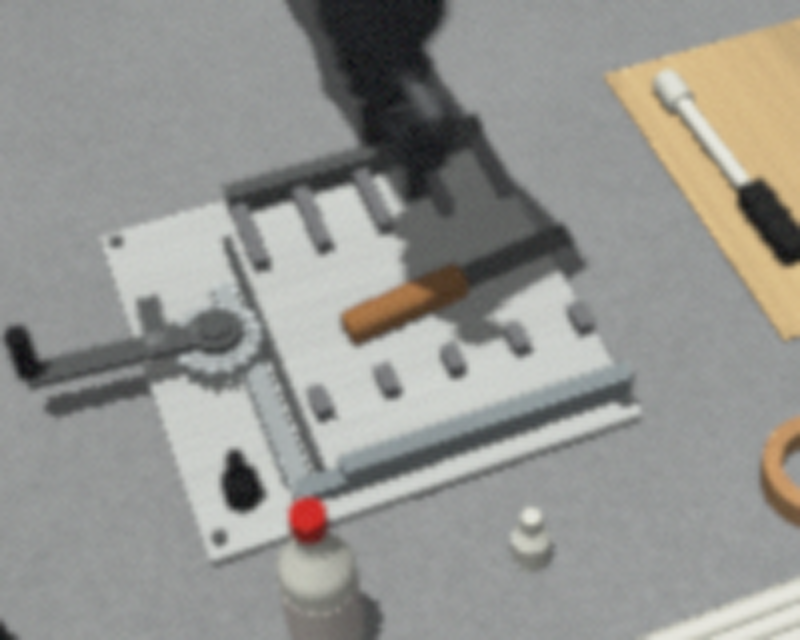

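```bash
python3 - <<'E'
from h import *
for n,p in [("butt",(538,-93,30)),("joint",(527,-4.6,30)),("org",(529,-19,30)),("buttlow",(538,-93,20))]:
    u,v=w2px("scene",p); print(n,(u-130)*4,(v-120)*4)
E
```

```text
butt 338.7593734703187 318.49724159989444
joint 456.6946511308438 268.6643658190293
org 438.0031967929133 276.82231098326974
buttlow 339.9219598970983 328.0597292718876
```

```bash
python3 - <<'E'
from h import *
plan([529.5,-21,187],7,n=5)
E
```

```text
state [520.4 -38.6 303.8] yaw 4.6 gap 51.3 t 2.8 dy 2.4 N 5
[0.08, 0.94, 0.13] -0.05 | [0.09, 0.93, 0.13] -0.06 | [0.08, 0.94, 0.13] -0.05 | [0.09, 0.93, 0.13] -0.06 | [0.09, 0.94, 0.14] -0.05
```

>>> jog_arm --steps '[{"xyz":[0.08,0.94,0.13],"twist":-0.05,"claw":0.4},{"xyz":[0.09,0.93,0.13],"twist":-0.06,"claw":0.4},{"xyz":[0.08,0.94,0.13],"twist":-0.05,"claw":0.4},{"xyz":[0.09,0.93,0.13],"twist":-0.06,"claw":0.4},{"xyz":[0.09,0.94,0.14],"twist":-0.05,"claw":0.4}]'

```text
time: 3.3
tcp_pos: [528.7, -25.8, 186.3]
orientation: [[0.994, 0.0, -0.114], [0.114, -0.0, 0.994], [0.0, -1.0, -0.0]]
ft_force: [1.0, 0.0, -0.4]
finger_gap: 51.2
```

>>> jog_arm --steps '[{"xyz":[0,0,0],"twist":0,"claw":1},{"xyz":[0,0,0],"twist":0,"claw":1},{"xyz":[0,0,0],"twist":0,"claw":1},{"xyz":[0,0,0],"twist":0,"claw":1},{"xyz":[0,0,0],"twist":0,"claw":1}]'

```text
time: 3.8
tcp_pos: [529.1, -26.1, 188.0]
orientation: [[0.994, 0.001, -0.113], [0.113, -0.0, 0.994], [0.001, -1.0, -0.0]]
ft_force: [-0.8, -0.4, -0.4]
finger_gap: 20.5
```

>>> jog_arm --steps '[{"xyz":[0,-0.3,0],"twist":0,"claw":1},{"xyz":[0,-0.7,0],"twist":0,"claw":1},{"xyz":[0,-1,0],"twist":0,"claw":1},{"xyz":[0,-1,0],"twist":0,"claw":1},{"xyz":[0,0,0],"twist":0,"claw":1}]'

```text
time: 4.3
tcp_pos: [530.3, -25.8, 265.7]
orientation: [[0.994, 0.006, -0.113], [0.113, -0.0, 0.994], [0.006, -1.0, -0.001]]
ft_force: [0.2, 0.5, -1.5]
finger_gap: 20.1
```

```bash
python3 - <<'E'
from h import *
plan([455,-394.5,262],-90)
crop("scene","f2",130,120,330,280,4)
E
```

```text
state [530.3 -25.8 265.7] yaw 6.5 gap 20.1 t 4.3 dy -96.5 N 16
[-0.29, 0.01, -0.89] 0.7 | [-0.2, 0.01, -0.92] 0.7 | [-0.1, 0.01, -0.94] 0.7 | [0.0, 0.01, -0.94] 0.7 | [0.1, 0.01, -0.94] 0.7
[0.2, 0.01, -0.92] 0.7 | [0.29, 0.01, -0.89] 0.7 | [0.38, 0.01, -0.86] 0.7 | [0.47, 0.01, -0.81] 0.7 | [0.56, 0.01, -0.76] 0.7
[0.63, 0.01, -0.7] 0.7 | [0.7, 0.0, -0.63] 0.71 | [0.76, 0.01, -0.55] 0.7 | [0.82, 0.0, -0.47] 0.71 | [0.86, 0.01, -0.37] 0.7
[0.9, 0.0, -0.28] 0.71
```

View pics/f2.png

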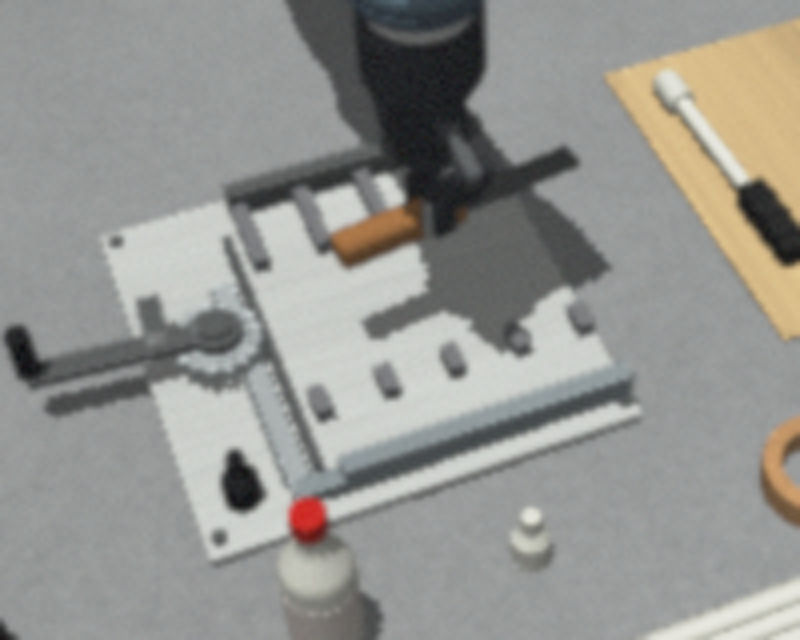

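>>> jog_arm --steps '[{"xyz":[-0.29,-0.3,-0.89],"twist":0.7,"claw":1},{"xyz":[-0.2,-0.3,-0.92],"twist":0.7,"claw":1},{"xyz":[-0.1,-0.3,-0.94],"twist":0.7,"claw":1},{"xyz":[0,-0.3,-0.94],"twist":0.7,"claw":1},{"xyz":[0.1,-0.3,-0.94],"twist":0.7,"claw":1}]'

```text
time: 4.85
tcp_pos: [504.4, -142.0, 299.1]
orientation: [[0.915, -0.002, 0.404], [-0.404, 0.0, 0.915], [-0.002, -1.0, -0.0]]
ft_force: [0.6, -0.2, -1.7]
finger_gap: 20.5
```

>>> jog_arm --steps '[{"xyz":[0.2,0,-0.92],"twist":0.7,"claw":1},{"xyz":[0.29,0,-0.89],"twist":0.7,"claw":1},{"xyz":[0.38,0,-0.86],"twist":0.7,"claw":1},{"xyz":[0.47,0,-0.81],"twist":0.7,"claw":1},{"xyz":[0.56,0,-0.76],"twist":0.7,"claw":1}]'

```text
time: 5.35
tcp_pos: [481.1, -257.0, 298.8]
orientation: [[0.589, -0.002, 0.808], [-0.808, 0.001, 0.589], [-0.001, -1.0, -0.001]]
ft_force: [0.0, 0.1, -1.5]
finger_gap: 20.4
```

>>> jog_arm --steps '[{"xyz":[0.63,0,-0.7],"twist":0.7,"claw":1},{"xyz":[0.7,0,-0.63],"twist":0.71,"claw":1},{"xyz":[0.76,0,-0.55],"twist":0.7,"claw":1},{"xyz":[0.82,0,-0.47],"twist":0.71,"claw":1},{"xyz":[0.86,0,-0.37],"twist":0.7,"claw":1}]'

```text
time: 5.85
tcp_pos: [457.5, -372.1, 298.7]
orientation: [[0.102, -0.002, 0.995], [-0.995, 0.001, 0.102], [-0.001, -1.0, -0.002]]
ft_force: [0.4, 0.5, -1.3]
finger_gap: 20.4
```

>>> jog_arm --steps '[{"xyz":[0.9,0,-0.28],"twist":0.71,"claw":1},{"xyz":[0,0,0],"twist":0,"claw":1},{"xyz":[0,0,0],"twist":0,"claw":1}]'

```text
time: 6.15
tcp_pos: [453.2, -394.4, 298.7]
orientation: [[0.0, -0.002, 1.0], [-1.0, 0.001, 0.0], [-0.001, -1.0, -0.002]]
ft_force: [0.9, 1.0, -1.1]
finger_gap: 20.6
```

```bash
python3 - <<'E'
from h import *
crop("top","f3",345,160,445,270,5)
crop("scene","f3s",40,140,200,280,5)
plan([455,-394.5,187],-90)
for z in (70,):
  for p in [(380,-394.5,z),(555,-394.5,z)]: print(w2px("top",p))
E
```

```text
state [ 454.  -393.3  299. ] yaw -89.9 gap 20.4 t 6.25 dy -0.1 N 5
[0.01, 0.9, 0.01] 0.0 | [0.01, 0.9, 0.01] 0.0 | [0.01, 0.89, 0.01] 0.0 | [0.01, 0.9, 0.01] 0.01 | [0.01, 0.89, 0.0] 0.0
[403.01558592 249.5436576 ]
[401.5280718  189.07548269]
```

View pics/f3.png

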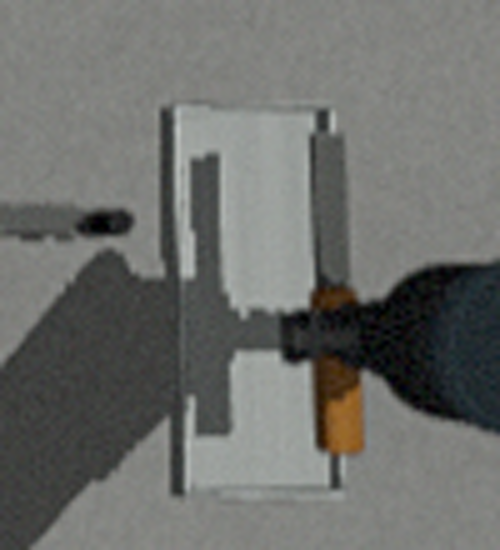

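View pics/f3s.png

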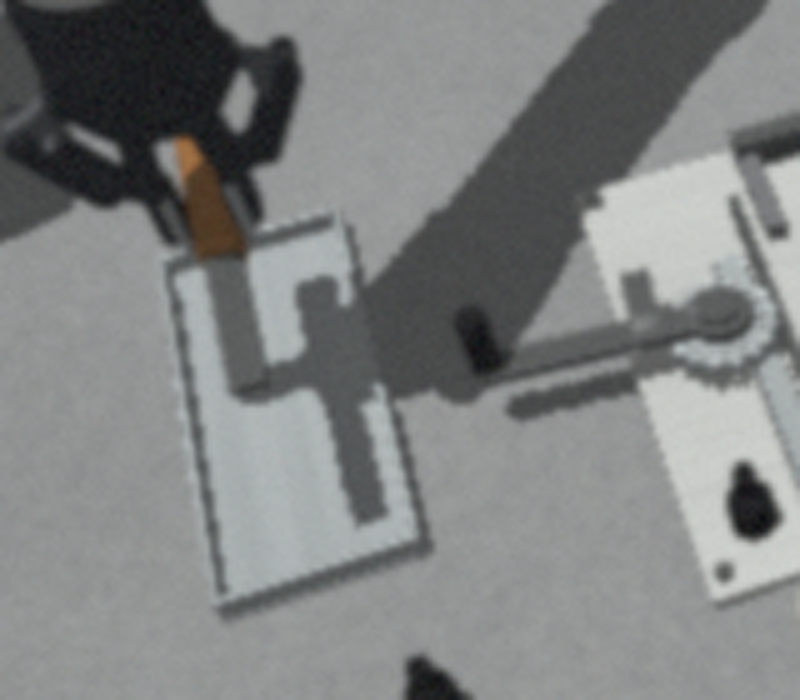

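>>> jog_arm --steps '[{"xyz":[0.01,0.95,0.01],"twist":0,"claw":1},{"xyz":[0.01,0.95,0.01],"twist":0,"claw":1},{"xyz":[0.01,0.95,0.01],"twist":0,"claw":1},{"xyz":[0.01,0.95,0.01],"twist":0,"claw":1},{"xyz":[0,0.7,0],"twist":0,"claw":1}]'

```text
time: 6.75
tcp_pos: [454.9, -394.1, 185.6]
orientation: [[0.002, -0.001, 1.0], [-1.0, 0.002, 0.002], [-0.002, -1.0, -0.001]]
ft_force: [0.7, 0.3, -1.4]
finger_gap: 20.2
```

>>> jog_arm --steps '[{"xyz":[0,0.15,0],"twist":0,"claw":1},{"xyz":[0,0,0],"twist":0,"claw":1}]'

```text
time: 6.95
tcp_pos: [454.9, -394.8, 183.2]
orientation: [[0.001, -0.001, 1.0], [-1.0, 0.001, 0.001], [-0.001, -1.0, -0.001]]
ft_force: [-0.4, -0.1, -0.7]
finger_gap: 20.8
```

Release (partly) and rise.

>>> jog_arm --steps '[{"xyz":[0,0.06,0],"twist":0,"claw":0.6},{"xyz":[0,0,0],"twist":0,"claw":0.6},{"xyz":[0,0,0],"twist":0,"claw":0.6},{"xyz":[0,0,0],"twist":0,"claw":0.6}]'

```text
time: 7.35
tcp_pos: [454.9, -395.7, 182.4]
orientation: [[-0.0, 0.001, 1.0], [-1.0, -0.001, -0.0], [0.001, -1.0, 0.001]]
ft_force: [0.1, 0.1, 0.1]
finger_gap: 34.4
```

>>> jog_arm --steps '[{"xyz":[0,-0.6,0],"twist":0,"claw":0.6},{"xyz":[0,-1,0],"twist":0,"claw":0.6},{"xyz":[0,-1,0],"twist":0,"claw":0.6},{"xyz":[0,-1,0],"twist":0,"claw":0.6},{"xyz":[0,-1,0],"twist":0,"claw":0.6}]'

```text
time: 7.85
tcp_pos: [454.7, -395.6, 299.2]
orientation: [[-0.0, 0.001, 1.0], [-1.0, -0.001, -0.0], [0.001, -1.0, 0.001]]
ft_force: [0.5, -0.0, 0.9]
finger_gap: 34.1
```

```bash
python3 - <<'E'
from h import *
crop("top","g1",225,150,425,270,4)
crop("top","g2",105,150,225,265,5)
plan([473,218,300],90)
E
```

```text
state [ 455.8 -396.7  301.8] yaw -90.0 gap 34.6 t 7.95 dy -180.0 N 25
[-0.98, -0.0, 0.03] 0.84 | [-0.98, -0.0, -0.1] 0.84 | [-0.96, -0.0, -0.22] 0.84 | [-0.92, -0.0, -0.34] 0.84 | [-0.87, -0.0, -0.45] 0.84
[-0.81, -0.0, -0.56] 0.84 | [-0.73, -0.0, -0.66] 0.84 | [-0.65, -0.0, -0.74] 0.84 | [-0.55, -0.0, -0.82] 0.84 | [-0.44, -0.0, -0.88] 0.84
[-0.33, -0.0, -0.93] 0.84 | [-0.21, -0.0, -0.96] 0.84 | [-0.08, -0.0, -0.98] 0.84 | [0.04, -0.0, -0.98] 0.84 | [0.16, -0.0, -0.97] 0.83
[0.28, -0.0, -0.94] 0.84 | [0.4, -0.0, -0.9] 0.83 | [0.51, -0.01, -0.84] 0.84 | [0.61, -0.0, -0.78] 0.83 | [0.7, -0.01, -0.69] 0.84
[0.78, -0.0, -0.6] 0.83 | [0.85, -0.01, -0.5] 0.84 | [0.9, -0.0, -0.39] 0.83 | [0.95, -0.01, -0.27] 0.84 | [0.97, -0.0, -0.15] 0.83
```

View pics/g1.png

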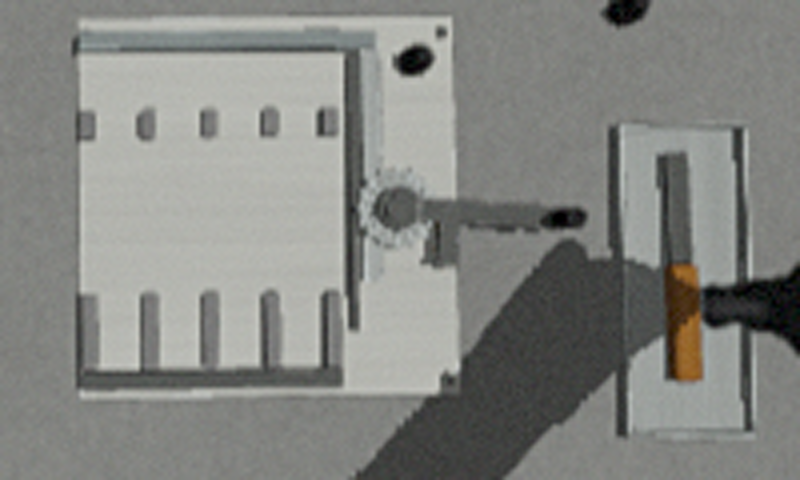

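```bash
python3 - <<'E'
from h import *
plan([472,217.8,300],-88.7)
E
```

```text
state [ 455.8 -396.7  301.8] yaw -90.0 gap 34.6 t 7.95 dy 1.3 N 25
[-0.98, -0.0, 0.03] -0.01 | [-0.98, -0.0, 0.03] -0.01 | [-0.98, -0.0, 0.03] -0.01 | [-0.98, -0.0, 0.03] -0.01 | [-0.98, -0.0, 0.03] -0.01
[-0.98, -0.0, 0.03] -0.01 | [-0.98, -0.0, 0.03] -0.0 | [-0.98, -0.0, 0.03] -0.01 | [-0.98, -0.0, 0.04] -0.0 | [-0.98, -0.0, 0.04] -0.01
[-0.98, -0.0, 0.04] -0.0 | [-0.99, -0.0, 0.04] -0.01 | [-0.98, -0.0, 0.04] -0.0 | [-0.99, -0.0, 0.04] -0.01 | [-0.98, -0.0, 0.04] -0.0
[-0.99, -0.0, 0.04] -0.01 | [-0.98, -0.0, 0.04] -0.0 | [-0.99, -0.01, 0.04] -0.01 | [-0.98, -0.0, 0.04] -0.0 | [-0.98, -0.01, 0.04] -0.01
[-0.99, -0.0, 0.04] -0.0 | [-0.98, -0.01, 0.04] -0.01 | [-0.99, -0.0, 0.05] -0.0 | [-0.98, -0.01, 0.05] -0.01 | [-0.99, -0.0, 0.04] -0.0
```

View pics/g2.png

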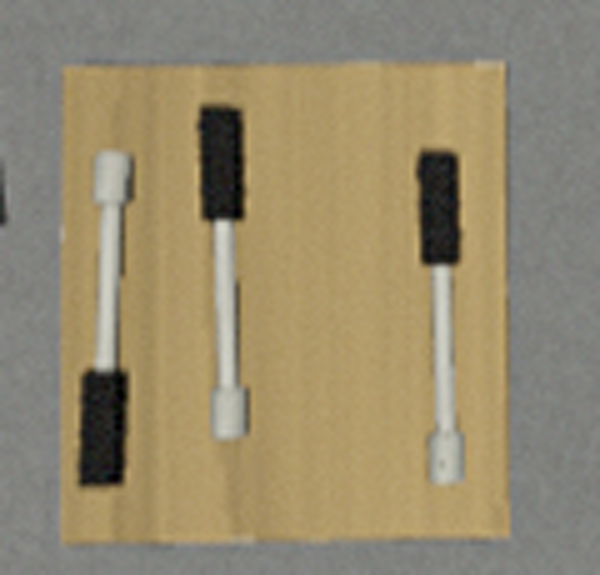

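>>> jog_arm --steps '[{"xyz":[-0.98,0,0.03],"twist":-0.01,"claw":0.6},{"xyz":[-0.98,0,0.03],"twist":-0.01,"claw":0.6},{"xyz":[-0.98,0,0.03],"twist":-0.01,"claw":0.6},{"xyz":[-0.98,0,0.03],"twist":-0.01,"claw":0.6},{"xyz":[-0.98,0,0.03],"twist":-0.01,"claw":0.6}]'

```text
time: 8.45
tcp_pos: [457.9, -272.0, 297.1]
orientation: [[0.007, -0.0, 1.0], [-1.0, 0.0, 0.007], [-0.0, -1.0, -0.0]]
ft_force: [-0.1, 0.2, -0.3]
finger_gap: 34.5
```

>>> jog_arm --steps '[{"xyz":[-0.98,0,0.03],"twist":-0.01,"claw":0.6},{"xyz":[-0.98,0,0.03],"twist":-0.01,"claw":0.6},{"xyz":[-0.98,0,0.03],"twist":-0.01,"claw":0.6},{"xyz":[-0.98,0,0.04],"twist":-0.01,"claw":0.6},{"xyz":[-0.98,0,0.04],"twist":-0.01,"claw":0.6}]'

```text
time: 8.95
tcp_pos: [460.9, -149.5, 297.2]
orientation: [[0.015, 0.0, 1.0], [-1.0, -0.0, 0.015], [0.0, -1.0, 0.0]]
ft_force: [-0.5, -0.7, 0.6]
finger_gap: 34.0
```

>>> jog_arm --steps '[{"xyz":[-0.98,0,0.04],"twist":-0.01,"claw":0.6},{"xyz":[-0.98,0,0.04],"twist":-0.01,"claw":0.6},{"xyz":[-0.98,0,0.04],"twist":-0.01,"claw":0.6},{"xyz":[-0.98,0,0.04],"twist":-0.01,"claw":0.6},{"xyz":[-0.98,0,0.04],"twist":-0.01,"claw":0.6}]'

```text
time: 9.45
tcp_pos: [463.7, -27.0, 297.2]
orientation: [[0.022, 0.0, 1.0], [-1.0, -0.0, 0.022], [0.0, -1.0, 0.0]]
ft_force: [-0.2, -0.7, -0.1]
finger_gap: 34.4
```

>>> jog_arm --steps '[{"xyz":[-0.98,0,0.04],"twist":0,"claw":0.6},{"xyz":[-0.98,0,0.04],"twist":0,"claw":0.6},{"xyz":[-0.98,0,0.04],"twist":0,"claw":0.6},{"xyz":[-0.98,0,0.04],"twist":0,"claw":0.6},{"xyz":[-0.98,0,0.04],"twist":0,"claw":0.6}]'

```text
time: 9.95
tcp_pos: [465.9, 95.6, 297.2]
orientation: [[0.022, 0.0, 1.0], [-1.0, -0.0, 0.022], [0.0, -1.0, 0.0]]
ft_force: [1.0, -0.5, -0.1]
finger_gap: 34.1
```

>>> jog_arm --steps '[{"xyz":[-0.98,0,0.04],"twist":0,"claw":0.6},{"xyz":[-0.98,0,0.04],"twist":0,"claw":0.6},{"xyz":[-0.98,0,0.04],"twist":0,"claw":0.6},{"xyz":[-0.98,0,0.04],"twist":0,"claw":0.6},{"xyz":[-0.98,0,0.04],"twist":0,"claw":0.6}]'

```text
time: 10.45
tcp_pos: [468.2, 218.1, 297.1]
orientation: [[0.022, 0.0, 1.0], [-1.0, -0.0, 0.022], [0.0, -1.0, 0.0]]
ft_force: [-0.4, 0.5, 0.1]
finger_gap: 34.0
```

```bash
python3 - <<'E'
from h import *
crop("scene","k1",260,110,420,230,5)
crop("top","k1t",105,150,225,265,5)
plan([472,217.8,180],-88.7,n=6)
print(read_state()["joints"])
E
```

```text
state [467.9 221.  297.3] yaw -88.4 gap 34.2 t 10.55 dy -0.3 N 6
[0.02, 0.78, 0.03] 0.01 | [0.02, 0.78, 0.03] 0.0 | [0.03, 0.78, 0.02] 0.01 | [0.02, 0.78, 0.03] 0.0 | [0.03, 0.79, 0.02] 0.01
[0.02, 0.78, 0.03] 0.0
[ -27.51597265   26.72297907   -3.40341802  112.81368922    2.19660452
   40.41372104 -120.65875046]
```

View pics/k1.png

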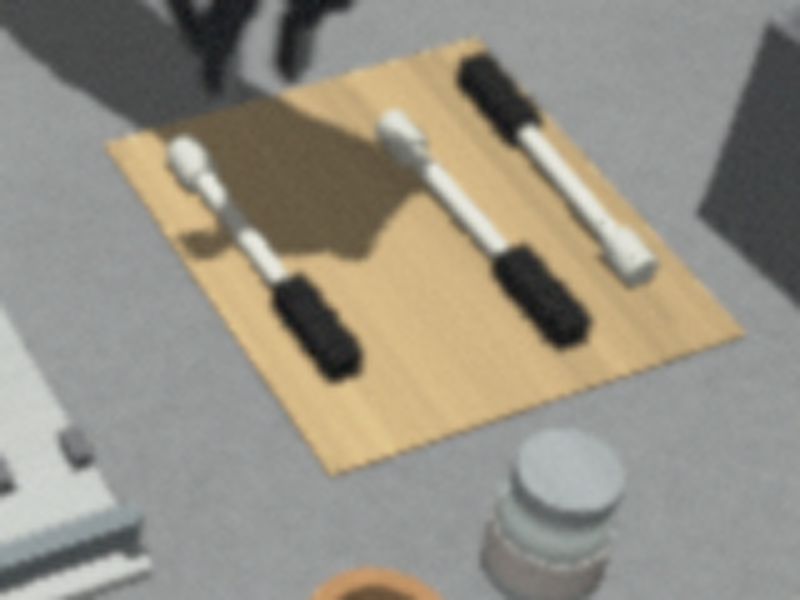

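>>> jog_arm --steps '[{"xyz":[0.03,0.94,0.03],"twist":0.01,"claw":0.6},{"xyz":[0.03,0.94,0.03],"twist":0.01,"claw":0.6},{"xyz":[0.03,0.94,0.03],"twist":0,"claw":0.6},{"xyz":[0.03,0.94,0.03],"twist":0,"claw":0.6},{"xyz":[0.02,0.9,0.03],"twist":0,"claw":0.6}]'

```text
time: 11.05
tcp_pos: [472.3, 212.9, 179.7]
orientation: [[0.019, -0.0, 1.0], [-1.0, -0.001, 0.019], [0.001, -1.0, -0.0]]
ft_force: [0.0, 0.0, 0.6]
finger_gap: 33.5
```

>>> jog_arm --steps '[{"xyz":[0,0,0],"twist":0,"claw":1},{"xyz":[0,0,0],"twist":0,"claw":1},{"xyz":[0,0,0],"twist":0,"claw":1},{"xyz":[0,0,0],"twist":0,"claw":1},{"xyz":[0,0,0],"twist":0,"claw":1}]'

```text
time: 11.55
tcp_pos: [472.4, 213.8, 181.2]
orientation: [[0.019, 0.001, 1.0], [-1.0, 0.0, 0.019], [-0.0, -1.0, 0.001]]
ft_force: [-0.2, 0.9, -0.3]
finger_gap: 9.2
```

>>> jog_arm --steps '[{"xyz":[0,-0.4,0],"twist":0,"claw":1},{"xyz":[0,-0.8,0],"twist":0,"claw":1},{"xyz":[0,-1,0],"twist":0,"claw":1},{"xyz":[0,-1,0],"twist":0,"claw":1},{"xyz":[0,-0.8,0],"twist":0,"claw":1}]'

```text
time: 12.05
tcp_pos: [472.4, 213.8, 282.7]
orientation: [[0.019, 0.001, 1.0], [-1.0, 0.001, 0.019], [-0.001, -1.0, 0.001]]
ft_force: [-0.0, -0.4, -0.8]
finger_gap: 9.4
```

```bash
python3 - <<'E'
from h import *
crop("scene","k2",260,80,420,200,5)
plan([535,-9.5,280],90.01)
print(read_state()["joints"])
E
```

```text
state [473.4 214.3 285.3] yaw -88.9 gap 9.5 t 12.1 dy 178.9 N 21
[0.43, 0.01, 0.11] -0.99 | [0.44, 0.01, 0.04] -0.99 | [0.44, 0.01, -0.02] -0.99 | [0.43, 0.01, -0.09] -0.99 | [0.42, 0.01, -0.15] -0.99
[0.39, 0.01, -0.21] -0.99 | [0.35, 0.01, -0.26] -0.99 | [0.31, 0.01, -0.31] -0.99 | [0.26, 0.01, -0.36] -0.99 | [0.21, 0.01, -0.39] -0.99
[0.15, 0.01, -0.42] -0.99 | [0.08, 0.01, -0.43] -0.99 | [0.02, 0.01, -0.44] -0.99 | [-0.05, 0.01, -0.44] -0.99 | [-0.11, 0.01, -0.43] -0.99
[-0.18, 0.01, -0.41] -0.99 | [-0.23, 0.01, -0.38] -1.0 | [-0.29, 0.01, -0.33] -0.99 | [-0.33, 0.01, -0.29] -1.0 | [-0.38, 0.01, -0.24] -0.99
[-0.4, 0.0, -0.18] -1.0
[ -26.81777256   27.97741773   -3.15270157  112.95285841    2.38257421
   38.7967684  -120.35546105]
```

View pics/k2.png

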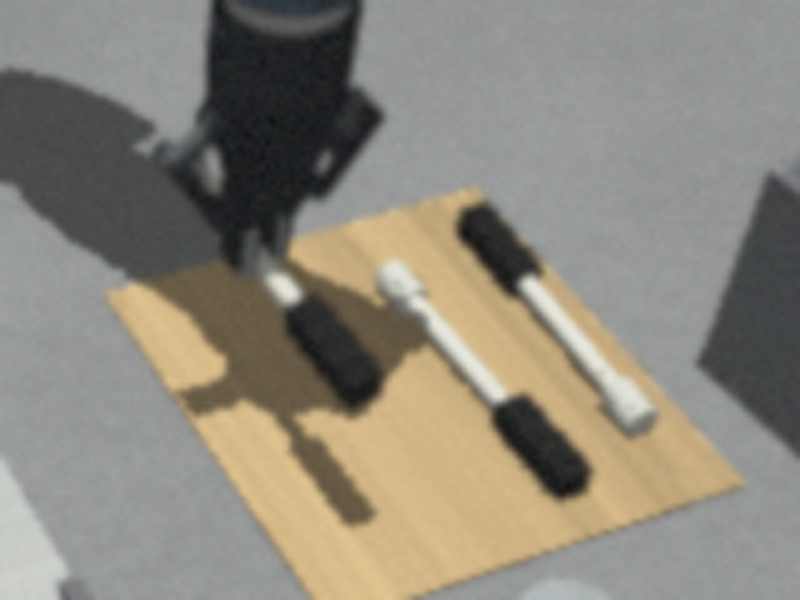

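```bash
python3 - <<'E'
from h import *
plan([535,-55.5,285],90.01)
E
```

```text
state [473.4 214.3 285.3] yaw -88.9 gap 9.5 t 12.1 dy 178.9 N 21
[0.52, -0.0, 0.11] -0.99 | [0.53, -0.0, 0.03] -0.99 | [0.52, -0.0, -0.05] -0.99 | [0.51, -0.0, -0.13] -0.99 | [0.49, -0.0, -0.2] -0.99
[0.45, -0.0, -0.27] -0.99 | [0.41, -0.0, -0.33] -0.99 | [0.35, -0.0, -0.39] -0.99 | [0.29, -0.0, -0.44] -0.99 | [0.23, -0.0, -0.48] -0.99
[0.15, -0.0, -0.5] -0.99 | [0.08, -0.0, -0.52] -0.99 | [-0.0, -0.0, -0.53] -0.99 | [-0.08, -0.0, -0.52] -0.99 | [-0.16, -0.0, -0.5] -0.99
[-0.23, -0.0, -0.47] -0.99 | [-0.3, -0.0, -0.44] -1.0 | [-0.36, -0.0, -0.39] -0.99 | [-0.41, -0.0, -0.33] -1.0 | [-0.46, -0.0, -0.26] -0.99
[-0.49, -0.0, -0.19] -1.0
```

>>> jog_arm --steps '[{"xyz":[0.52,0,0.11],"twist":-0.99,"claw":1},{"xyz":[0.53,0,0.03],"twist":-0.99,"claw":1},{"xyz":[0.52,0,-0.05],"twist":-0.99,"claw":1},{"xyz":[0.51,0,-0.13],"twist":-0.99,"claw":1},{"xyz":[0.49,0,-0.2],"twist":-0.99,"claw":1}]'

```text
time: 12.6
tcp_pos: [486.8, 148.8, 280.9]
orientation: [[0.695, 0.0, 0.719], [-0.719, -0.0, 0.695], [0.0, -1.0, 0.0]]
ft_force: [0.1, 0.2, 0.2]
finger_gap: 9.4
```

>>> jog_arm --steps '[{"xyz":[0.45,0,-0.27],"twist":-0.99,"claw":1},{"xyz":[0.41,0,-0.33],"twist":-0.99,"claw":1},{"xyz":[0.35,0,-0.39],"twist":-0.99,"claw":1},{"xyz":[0.29,0,-0.44],"twist":-0.99,"claw":1},{"xyz":[0.23,0,-0.48],"twist":-0.99,"claw":1}]'

```text
time: 13.1
tcp_pos: [501.5, 84.5, 280.9]
orientation: [[0.998, 0.0, 0.06], [-0.06, -0.001, 0.998], [0.0, -1.0, -0.0]]
ft_force: [-0.4, 0.6, -0.7]
finger_gap: 9.6
```

>>> jog_arm --steps '[{"xyz":[0.15,0,-0.5],"twist":-0.99,"claw":1},{"xyz":[0.08,0,-0.52],"twist":-0.99,"claw":1},{"xyz":[0,0,-0.53],"twist":-0.99,"claw":1},{"xyz":[-0.08,0,-0.52],"twist":-0.99,"claw":1},{"xyz":[-0.16,0,-0.5],"twist":-0.99,"claw":1}]'

```text
time: 13.6
tcp_pos: [516.4, 20.4, 280.9]
orientation: [[0.776, 0.0, -0.63], [0.63, -0.001, 0.776], [-0.0, -1.0, -0.001]]
ft_force: [0.0, 0.1, 0.0]
finger_gap: 9.3
```

>>> jog_arm --steps '[{"xyz":[-0.23,0,-0.47],"twist":-0.99,"claw":1},{"xyz":[-0.3,0,-0.44],"twist":-1,"claw":1},{"xyz":[-0.36,0,-0.39],"twist":-0.99,"claw":1},{"xyz":[-0.41,0,-0.33],"twist":-1,"claw":1},{"xyz":[-0.46,0,-0.26],"twist":-0.99,"claw":1}]'

```text
time: 14.1
tcp_pos: [531.0, -44.0, 280.9]
orientation: [[0.143, 0.0, -0.99], [0.99, -0.001, 0.143], [-0.001, -1.0, -0.0]]
ft_force: [0.8, -0.7, -0.4]
finger_gap: 9.6
```

>>> jog_arm --steps '[{"xyz":[-0.49,0,-0.19],"twist":-1,"claw":1},{"xyz":[0,0,0],"twist":0,"claw":1},{"xyz":[0,0,0],"twist":0,"claw":1}]'

```text
time: 14.4
tcp_pos: [533.7, -56.0, 280.6]
orientation: [[0.004, -0.0, -1.0], [1.0, 0.0, 0.004], [0.0, -1.0, 0.0]]
ft_force: [-0.6, 0.2, -0.3]
finger_gap: 9.6
```

```bash
python3 - <<'E'
from h import *
crop("top","k3",225,130,375,260,5)
crop("scene","k3s",130,90,330,250,4)
plan([535,-55.5,215],90)
print(read_state()["joints"])
E
```

```text
state [533.7 -55.1 280.7] yaw 89.9 gap 9.7 t 14.5 dy 0.1 N 3
[-0.01, 0.88, -0.02] -0.0 | [-0.0, 0.87, -0.02] -0.0 | [-0.01, 0.88, -0.01] -0.01
[ 34.93233258  37.77847903 -45.07839689 108.66210602  35.39718787
  48.48639211  61.25457458]
```

View pics/k3.png

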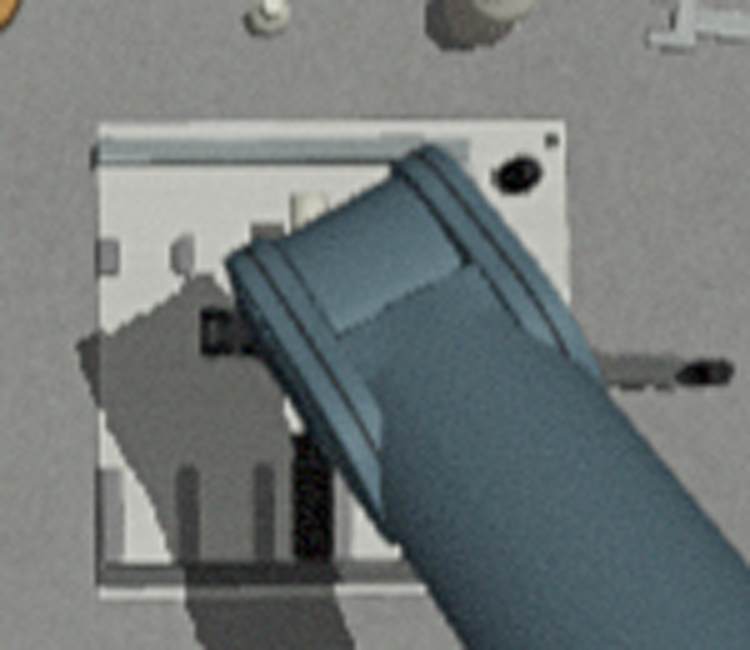

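View pics/k3s.png

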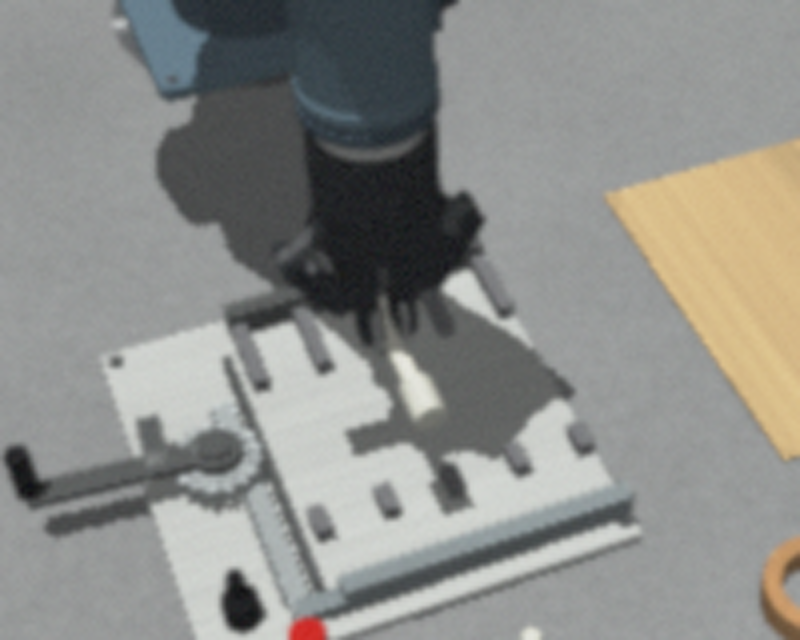

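```bash
python3 - <<'E'
from h import *
print(cp(313,560,225,130,5,120)) 
print(cp(309,195,225,130,5,120)) 
print(cp(313,440,225,130,5,125)) 
E
```

```text
[411.48103355 -55.29985258 120.        ]
[611.60986693 -55.5494875  120.        ]
[477.05215698 -55.67430935 125.        ]
```

>>> jog_arm --steps '[{"xyz":[0,0.8,-0.1],"twist":0,"claw":1},{"xyz":[0,0.9,0],"twist":0,"claw":1},{"xyz":[0,0.8,0],"twist":0,"claw":1},{"xyz":[0,0.7,0],"twist":0,"claw":1},{"xyz":[0,0.46,0],"twist":0,"claw":1}]'

```text
time: 15.0
tcp_pos: [536.1, -55.3, 187.8]
orientation: [[-0.001, -0.001, -1.0], [1.0, -0.0, -0.001], [-0.0, -1.0, 0.001]]
ft_force: [-0.4, -0.1, -1.1]
finger_gap: 9.5
```

>>> jog_arm --steps '[{"xyz":[0,0,0],"twist":0,"claw":1},{"xyz":[0,0,0],"twist":0,"claw":1}]'

```text
time: 15.2
tcp_pos: [536.7, -55.7, 189.3]
orientation: [[-0.001, 0.0, -1.0], [1.0, 0.0, -0.001], [0.0, -1.0, -0.0]]
ft_force: [-0.2, -0.1, -0.4]
finger_gap: 9.6
```

>>> jog_arm --steps '[{"xyz":[0,0.06,0],"twist":0,"claw":1},{"xyz":[0,0,0],"twist":0,"claw":0.65},{"xyz":[0,0,0],"twist":0,"claw":0.65},{"xyz":[0,0,0],"twist":0,"claw":0.65},{"xyz":[0,0,0],"twist":0,"claw":0.65}]'

```text
time: 15.7
tcp_pos: [536.5, -56.0, 187.6]
orientation: [[-0.001, 0.0, -1.0], [1.0, -0.0, -0.001], [-0.0, -1.0, -0.0]]
ft_force: [0.4, -0.0, 0.1]
finger_gap: 30.0
```

>>> jog_arm --steps '[{"xyz":[0,-0.6,0],"twist":0,"claw":0.65},{"xyz":[0,-1,0],"twist":0,"claw":0.65},{"xyz":[0,-1,0],"twist":0,"claw":0.65},{"xyz":[0,-1,0],"twist":0,"claw":0.65},{"xyz":[0,-0.7,0],"twist":0,"claw":0.65}]'

```text
time: 16.2
tcp_pos: [536.7, -55.8, 297.5]
orientation: [[-0.001, 0.002, -1.0], [1.0, -0.0, -0.001], [-0.0, -1.0, -0.002]]
ft_force: [0.1, -0.2, -1.5]
finger_gap: 30.1
```

```bash
python3 - <<'E'
from h import *
# B: origin 80 from cap end
g=np.array([619.6,350.7]);c=np.array([420.3,344.9]);o=c+(g-c)*.4; print(o,np.degrees(np.arctan2(*(g-c)[::-1])))
crop("scene","m1",130,120,330,280,4)
plan([o[0],o[1],290],91.7)
print(read_state()["joints"])
E
```

```text
[500.02 347.22] 1.666943071489327
state [537.6 -55.6 299.5] yaw 90.1 gap 29.9 t 16.25 dy 1.6 N 17
[0.95, 0.02, 0.09] -0.01 | [0.95, 0.02, 0.09] -0.01 | [0.95, 0.02, 0.08] -0.01 | [0.95, 0.02, 0.08] -0.01 | [0.95, 0.02, 0.08] -0.01
[0.95, 0.02, 0.08] -0.01 | [0.95, 0.02, 0.08] -0.01 | [0.95, 0.02, 0.08] -0.01 | [0.95, 0.02, 0.08] -0.01 | [0.95, 0.02, 0.07] -0.01
[0.95, 0.02, 0.07] -0.01 | [0.95, 0.02, 0.07] -0.01 | [0.95, 0.02, 0.07] -0.01 | [0.95, 0.02, 0.07] -0.02 | [0.94, 0.03, 0.07] -0.01
[0.95, 0.02, 0.07] -0.02 | [0.94, 0.03, 0.06] -0.01
[ 35.77554923  36.54071101 -46.28367682 107.63812282  34.09453343
  50.29522427  62.54488044]
```

View pics/m1.png

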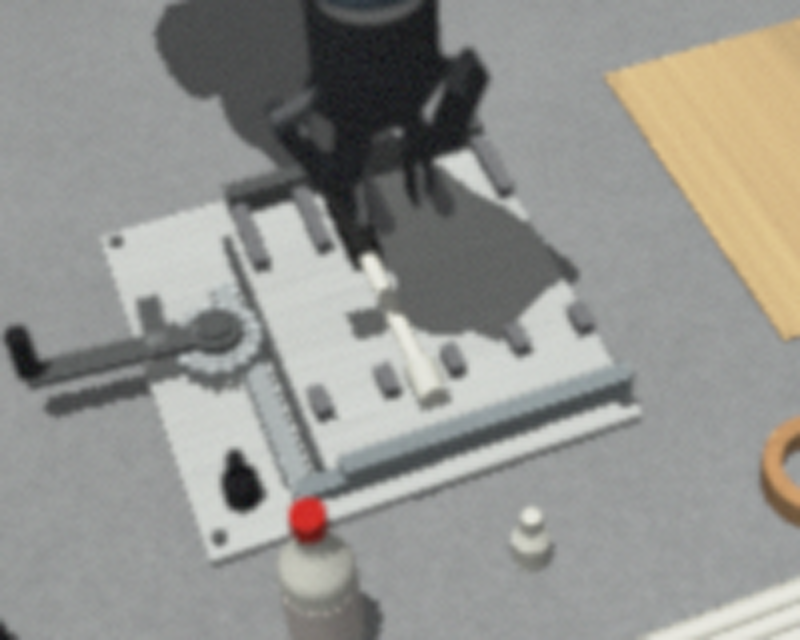

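>>> jog_arm --steps '[{"xyz":[0.95,0.02,0.09],"twist":-0.01,"claw":0.6},{"xyz":[0.95,0.02,0.09],"twist":-0.01,"claw":0.6},{"xyz":[0.95,0.02,0.08],"twist":-0.01,"claw":0.6},{"xyz":[0.95,0.02,0.08],"twist":-0.01,"claw":0.6},{"xyz":[0.95,0.02,0.08],"twist":-0.01,"claw":0.6}]'

```text
time: 16.75
tcp_pos: [525.1, 63.6, 292.5]
orientation: [[-0.008, -0.0, -1.0], [1.0, -0.0, -0.008], [-0.0, -1.0, 0.0]]
ft_force: [0.3, -0.8, -0.6]
finger_gap: 34.4
```

>>> jog_arm --steps '[{"xyz":[0.95,0.02,0.08],"twist":-0.01,"claw":0.6},{"xyz":[0.95,0.02,0.08],"twist":-0.01,"claw":0.6},{"xyz":[0.95,0.02,0.08],"twist":-0.01,"claw":0.6},{"xyz":[0.95,0.02,0.08],"twist":-0.01,"claw":0.6},{"xyz":[0.95,0.02,0.07],"twist":-0.01,"claw":0.6}]'

```text
time: 17.25
tcp_pos: [514.1, 182.2, 289.9]
orientation: [[-0.016, -0.0, -1.0], [1.0, -0.0, -0.016], [-0.0, -1.0, 0.0]]
ft_force: [-0.6, 0.2, -0.1]
finger_gap: 34.4
```

>>> jog_arm --steps '[{"xyz":[0.95,0.02,0.07],"twist":-0.01,"claw":0.6},{"xyz":[0.95,0.02,0.07],"twist":-0.01,"claw":0.6},{"xyz":[0.95,0.02,0.07],"twist":-0.01,"claw":0.6},{"xyz":[0.95,0.02,0.07],"twist":-0.02,"claw":0.6},{"xyz":[0.94,0.02,0.07],"twist":-0.01,"claw":0.6}]'

```text
time: 17.75
tcp_pos: [503.1, 300.5, 287.4]
orientation: [[-0.025, -0.0, -1.0], [1.0, -0.0, -0.025], [-0.0, -1.0, 0.0]]
ft_force: [0.6, -0.3, -0.0]
finger_gap: 34.5
```

>>> jog_arm --steps '[{"xyz":[0.95,0.02,0.07],"twist":-0.02,"claw":0.6},{"xyz":[0.94,0.02,0.07],"twist":-0.01,"claw":0.6},{"xyz":[0,0,0],"twist":0,"claw":0.6},{"xyz":[0,0,0],"twist":0,"claw":0.6}]'

```text
time: 18.15
tcp_pos: [498.3, 346.9, 286.2]
orientation: [[-0.03, -0.001, -1.0], [1.0, -0.001, -0.03], [-0.001, -1.0, 0.001]]
ft_force: [-0.5, -0.2, -0.3]
finger_gap: 34.0
```

```bash
python3 - <<'E'
from h import *
crop("scene","m2",260,100,420,220,5)
im=crop("top","m2t",105,130,345,260,3)
plan([500,347.2,181],91.7,n=5)
print(read_state()["joints"])
E
```

```text
state [499.  345.6 286.1] yaw 91.6 gap 34.4 t 18.25 dy 0.1 N 5
[0.01, 0.84, -0.01] -0.0 | [0.01, 0.84, -0.01] -0.0 | [0.02, 0.84, -0.01] -0.0 | [0.01, 0.84, -0.01] -0.01 | [0.02, 0.85, -0.0] -0.0
[ -8.04645954  43.11221494 -44.81838477  97.86130579  36.28127616
  54.62244835  24.54119626]
```

View pics/m2t.png

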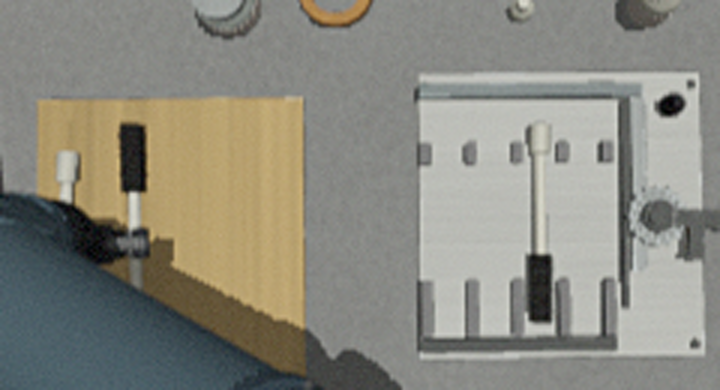

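>>> jog_arm --steps '[{"xyz":[0.02,0.86,-0.01],"twist":0,"claw":0.6},{"xyz":[0.02,0.86,-0.01],"twist":0,"claw":0.6},{"xyz":[0.02,0.86,-0.01],"twist":0,"claw":0.6},{"xyz":[0.01,0.84,-0.01],"twist":0,"claw":0.6},{"xyz":[0,0.8,0],"twist":0,"claw":0.6}]'

```text
time: 18.75
tcp_pos: [500.2, 347.2, 179.9]
orientation: [[-0.028, 0.0, -1.0], [1.0, -0.001, -0.028], [-0.001, -1.0, -0.0]]
ft_force: [-0.2, 0.2, 0.1]
finger_gap: 34.3
```

>>> jog_arm --steps '[{"xyz":[0,0,0],"twist":0,"claw":1},{"xyz":[0,0,0],"twist":0,"claw":1},{"xyz":[0,0,0],"twist":0,"claw":1},{"xyz":[0,0,0],"twist":0,"claw":1},{"xyz":[0,0,0],"twist":0,"claw":1}]'

```text
time: 19.25
tcp_pos: [499.8, 348.6, 181.5]
orientation: [[-0.029, 0.001, -1.0], [1.0, 0.0, -0.029], [0.0, -1.0, -0.001]]
ft_force: [0.6, -0.0, -0.4]
finger_gap: 9.0
```

>>> jog_arm --steps '[{"xyz":[0,-0.4,0],"twist":0,"claw":1},{"xyz":[0,-0.8,0],"twist":0,"claw":1},{"xyz":[0,-1,0],"twist":0,"claw":1},{"xyz":[0,-1,0],"twist":0,"claw":1},{"xyz":[0,-0.8,0],"twist":0,"claw":1}]'

```text
time: 19.75
tcp_pos: [499.7, 349.1, 284.3]
orientation: [[-0.03, 0.002, -1.0], [1.0, 0.002, -0.03], [0.002, -1.0, -0.002]]
ft_force: [1.4, 0.1, -0.7]
finger_gap: 9.4
```

```bash
python3 - <<'E'
from h import *
crop("scene","m3",260,80,420,200,5)
plan([535,-9.5,285],-90.1)
print(read_state()["joints"])
E
```

```text
state [500.4 350.  287.3] yaw 91.7 gap 9.6 t 19.8 dy 178.2 N 21
[-0.69, 0.0, -0.05] -0.99 | [-0.69, 0.0, 0.06] -0.99 | [-0.67, 0.0, 0.16] -0.99 | [-0.64, 0.0, 0.25] -0.99 | [-0.59, 0.0, 0.35] -0.99
[-0.54, 0.0, 0.43] -0.99 | [-0.47, 0.0, 0.5] -0.99 | [-0.39, 0.0, 0.57] -0.99 | [-0.3, 0.0, 0.62] -0.99 | [-0.2, 0.0, 0.66] -0.99
[-0.1, 0.0, 0.68] -0.99 | [-0.0, 0.0, 0.69] -0.98 | [0.1, 0.0, 0.68] -0.99 | [0.2, 0.0, 0.66] -0.98 | [0.29, 0.01, 0.62] -0.99
[0.38, 0.0, 0.57] -0.98 | [0.46, 0.01, 0.51] -0.99 | [0.53, 0.0, 0.44] -0.98 | [0.59, 0.01, 0.35] -0.99 | [0.63, 0.0, 0.27] -0.98
[0.66, 0.01, 0.17] -0.99
[ -8.3422666   43.22802124 -44.87283809  97.45941712  36.46775356
  54.49638932  24.37611499]
```

View pics/m3.png

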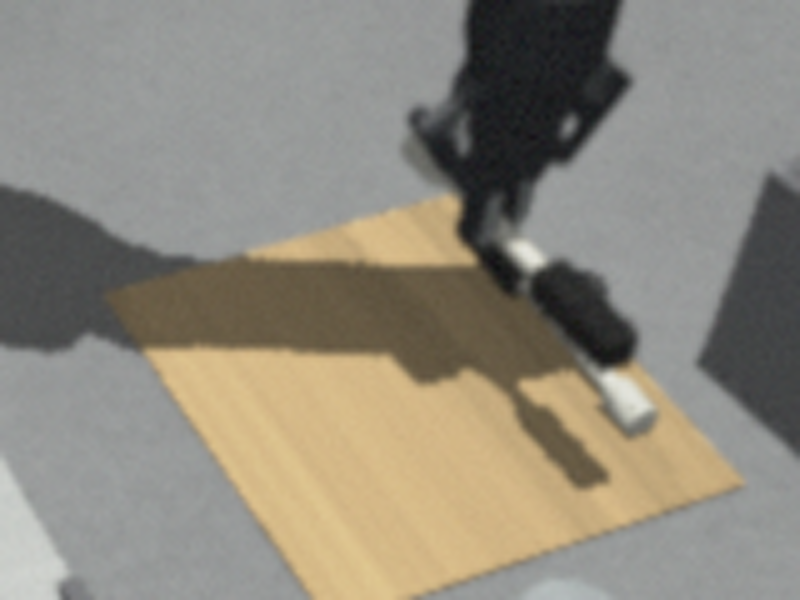

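```bash
sed -i 's/def plan(target,yaw=None,tz=1.0,smax=1.0,n=None):/def plan(target,yaw=None,tz=1.0,smax=1.0,n=None,dyf=None):/; s/^    d=t-p$/    d=t-p\n    if dyf is not None: dy=dyf/' h.py; python3 - <<'E'
from h import *
plan([537,-9.5,285],-90,dyf=-181.7)
E
```

```text
state [500.4 350.  287.3] yaw 91.7 gap 9.6 t 19.8 dy -181.7 N 22
[-0.66, 0.0, -0.05] 0.96 | [-0.64, 0.0, -0.14] 0.96 | [-0.61, 0.0, -0.23] 0.96 | [-0.58, 0.0, -0.32] 0.96 | [-0.52, 0.0, -0.4] 0.96
[-0.46, 0.0, -0.47] 0.96 | [-0.39, 0.0, -0.53] 0.96 | [-0.31, 0.0, -0.58] 0.96 | [-0.22, 0.0, -0.62] 0.96 | [-0.13, 0.0, -0.64] 0.96
[-0.04, 0.0, -0.66] 0.96 | [0.05, 0.0, -0.65] 0.96 | [0.15, 0.0, -0.64] 0.96 | [0.24, 0.0, -0.61] 0.96 | [0.32, 0.0, -0.57] 0.96
[0.4, 0.01, -0.52] 0.96 | [0.47, 0.0, -0.46] 0.96 | [0.54, 0.01, -0.38] 0.96 | [0.58, 0.0, -0.3] 0.97 | [0.62, 0.01, -0.22] 0.96
[0.65, 0.0, -0.12] 0.97 | [0.66, 0.01, -0.03] 0.96
```

>>> jog_arm --steps '[{"xyz":[-0.66,0,-0.05],"twist":0.96,"claw":1},{"xyz":[-0.64,0,-0.14],"twist":0.96,"claw":1},{"xyz":[-0.61,0,-0.23],"twist":0.96,"claw":1},{"xyz":[-0.58,0,-0.32],"twist":0.96,"claw":1},{"xyz":[-0.52,0,-0.4],"twist":0.96,"claw":1}]'

```text
time: 20.3
tcp_pos: [508.1, 266.4, 282.2]
orientation: [[0.641, 0.001, -0.767], [0.767, 0.001, 0.641], [0.001, -1.0, -0.0]]
ft_force: [-0.1, -0.9, -1.5]
finger_gap: 9.6
```

>>> jog_arm --steps '[{"xyz":[-0.46,0,-0.47],"twist":0.96,"claw":1},{"xyz":[-0.39,0,-0.53],"twist":0.96,"claw":1},{"xyz":[-0.31,0,-0.58],"twist":0.96,"claw":1},{"xyz":[-0.22,0,-0.62],"twist":0.96,"claw":1},{"xyz":[-0.13,0,-0.64],"twist":0.96,"claw":1}]'

```text
time: 20.8
tcp_pos: [516.6, 184.9, 282.2]
orientation: [[0.988, 0.001, -0.154], [0.154, 0.001, 0.988], [0.001, -1.0, 0.001]]
ft_force: [-0.5, -0.6, -0.8]
finger_gap: 9.6
```

>>> jog_arm --steps '[{"xyz":[-0.04,0,-0.66],"twist":0.96,"claw":1},{"xyz":[0.05,0,-0.65],"twist":0.96,"claw":1},{"xyz":[0.15,0,-0.64],"twist":0.96,"claw":1},{"xyz":[0.24,0,-0.61],"twist":0.96,"claw":1},{"xyz":[0.32,0,-0.57],"twist":0.96,"claw":1}]'

```text
time: 21.3
tcp_pos: [524.7, 103.4, 282.1]
orientation: [[0.844, 0.001, 0.536], [-0.536, 0.001, 0.844], [0.001, -1.0, 0.002]]
ft_force: [0.0, -1.2, -0.9]
finger_gap: 9.5
```

>>> jog_arm --steps '[{"xyz":[0.4,0,-0.52],"twist":0.96,"claw":1},{"xyz":[0.47,0,-0.46],"twist":0.96,"claw":1},{"xyz":[0.54,0,-0.38],"twist":0.96,"claw":1},{"xyz":[0.58,0,-0.3],"twist":0.97,"claw":1},{"xyz":[0.62,0,-0.22],"twist":0.96,"claw":1}]'

```text
time: 21.8
tcp_pos: [532.8, 21.8, 282.1]
orientation: [[0.28, 0.001, 0.96], [-0.96, 0.001, 0.28], [-0.001, -1.0, 0.002]]
ft_force: [0.1, -0.2, -0.6]
finger_gap: 9.7
```

>>> jog_arm --steps '[{"xyz":[0.65,0,-0.12],"twist":0.97,"claw":1},{"xyz":[0.66,0,-0.03],"twist":0.96,"claw":1},{"xyz":[0,0,0],"twist":0,"claw":1},{"xyz":[0,0,0],"twist":0,"claw":1},{"xyz":[0,0,0],"twist":0,"claw":1}]'

```text
time: 22.3
tcp_pos: [536.1, -9.6, 281.3]
orientation: [[0.004, 0.0, 1.0], [-1.0, 0.001, 0.004], [-0.001, -1.0, 0.0]]
ft_force: [-0.1, 0.4, -1.3]
finger_gap: 9.4
```

```bash
python3 - <<'E'
from h import *
crop("top","m4",225,130,375,260,5)
plan([536,-9.5,188],-90,n=5)
print(read_state()["joints"])
E
```

```text
state [536.1  -9.6 281.2] yaw -89.8 gap 9.3 t 22.35 dy -0.2 N 5
[-0.0, 0.75, -0.0] 0.01 | [-0.0, 0.74, -0.0] 0.0 | [-0.0, 0.75, -0.0] 0.01 | [-0.0, 0.74, -0.0] 0.0 | [-0.0, 0.75, -0.0] 0.01
[ -2.80540706  29.67938434  -1.22198395 110.63508995   0.8540912
  39.67661527 -94.3030043 ]
```

View pics/m4.png

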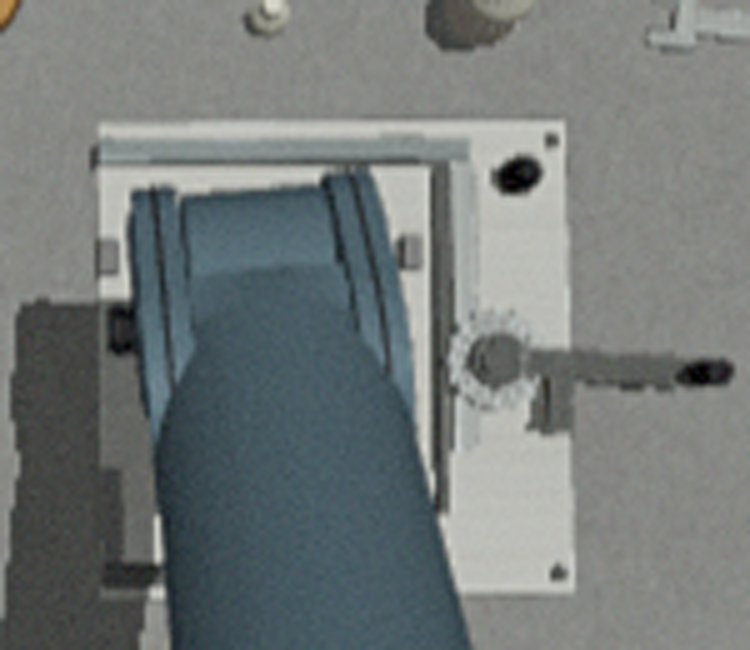

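```bash
python3 - <<'E'
from h import *
crop("scene","m5",130,90,330,250,4)
u=w2px("scene",(616,-9.5,115)); print((u-[130,90])*4)
E
```

```text
[499.69349929 399.72807818]
```

View pics/m5.png

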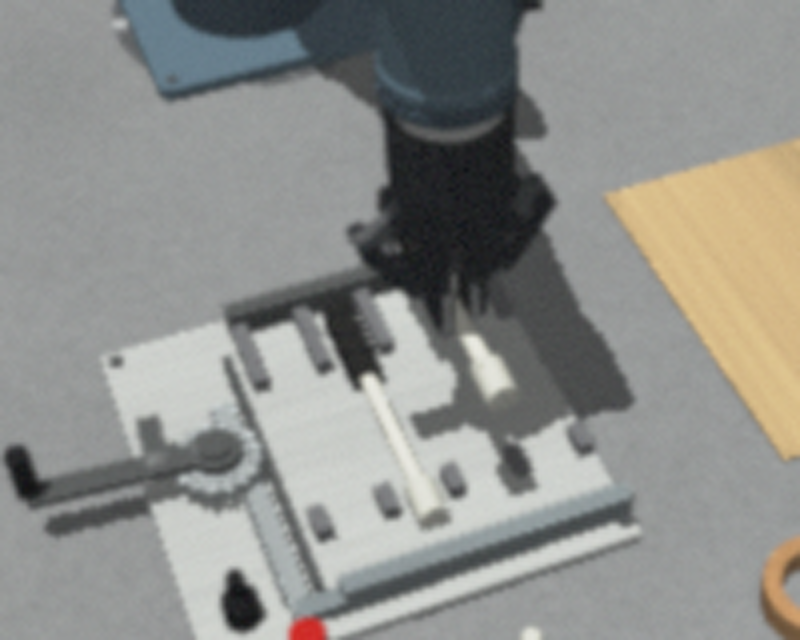

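>>> jog_arm --steps '[{"xyz":[0,0.8,0.08],"twist":0.02,"claw":1},{"xyz":[0,0.9,0],"twist":0,"claw":1},{"xyz":[0,0.8,0],"twist":0,"claw":1},{"xyz":[0,0.7,0],"twist":0,"claw":1},{"xyz":[0,0.46,0],"twist":0,"claw":1}]'

```text
time: 22.9
tcp_pos: [537.7, -10.3, 188.2]
orientation: [[-0.001, -0.002, 1.0], [-1.0, 0.001, -0.001], [-0.001, -1.0, -0.002]]
ft_force: [-0.1, -0.0, -1.3]
finger_gap: 9.7
```

>>> jog_arm --steps '[{"xyz":[0,0.08,0],"twist":0,"claw":1},{"xyz":[0,0,0],"twist":0,"claw":1}]'

```text
time: 23.1
tcp_pos: [538.1, -10.7, 187.5]
orientation: [[-0.002, -0.0, 1.0], [-1.0, 0.0, -0.002], [-0.0, -1.0, -0.0]]
ft_force: [0.4, 0.2, -0.6]
finger_gap: 8.7
```

>>> jog_arm --steps '[{"xyz":[0,0,0],"twist":0,"claw":1},{"xyz":[0,0,0],"twist":0,"claw":0.65},{"xyz":[0,0,0],"twist":0,"claw":0.65},{"xyz":[0,0,0],"twist":0,"claw":0.65},{"xyz":[0,0,0],"twist":0,"claw":0.65}]'

```text
time: 23.6
tcp_pos: [538.2, -11.0, 187.6]
orientation: [[-0.003, 0.0, 1.0], [-1.0, -0.0, -0.003], [0.0, -1.0, 0.0]]
ft_force: [0.4, 0.0, -0.3]
finger_gap: 29.7
```

>>> jog_arm --steps '[{"xyz":[0,-0.6,0],"twist":0,"claw":0.65},{"xyz":[0,-1,0],"twist":0,"claw":0.65},{"xyz":[0,-1,0],"twist":0,"claw":0.65},{"xyz":[0,-1,0],"twist":0,"claw":0.65},{"xyz":[0,-0.7,0],"twist":0,"claw":0.65}]'

```text
time: 24.1
tcp_pos: [538.5, -11.1, 297.7]
orientation: [[-0.003, 0.003, 1.0], [-1.0, 0.0, -0.003], [-0.0, -1.0, 0.003]]
ft_force: [0.2, -0.1, -0.4]
finger_gap: 30.0
```

```bash
python3 - <<'E'
from h import *
g=np.array([392.7,419.8]);c=np.array([591.2,414.3]);o=c+(g-c)*.4; print(o,np.degrees(np.arctan2(*(c-g)[::-1])))
crop("scene","n1",130,110,330,270,4)
plan([o[0],o[1],290],-91.6)
E
```

```text
[511.8 416.5] -1.587134413722747
state [539.4 -11.1 299.9] yaw -90.2 gap 30.4 t 24.15 dy -1.4 N 18
[-0.95, 0.02, -0.06] 0.01 | [-0.95, 0.02, -0.07] 0.01 | [-0.95, 0.02, -0.07] 0.01 | [-0.95, 0.02, -0.07] 0.01 | [-0.95, 0.02, -0.07] 0.01
[-0.95, 0.02, -0.07] 0.01 | [-0.95, 0.02, -0.07] 0.01 | [-0.95, 0.02, -0.07] 0.01 | [-0.95, 0.02, -0.08] 0.01 | [-0.95, 0.02, -0.08] 0.01
[-0.95, 0.02, -0.08] 0.01 | [-0.95, 0.02, -0.08] 0.01 | [-0.95, 0.03, -0.08] 0.01 | [-0.95, 0.02, -0.08] 0.01 | [-0.95, 0.03, -0.09] 0.01
[-0.94, 0.02, -0.09] 0.0 | [-0.95, 0.03, -0.08] 0.01 | [-0.94, 0.02, -0.09] 0.0
```

View pics/n1.png

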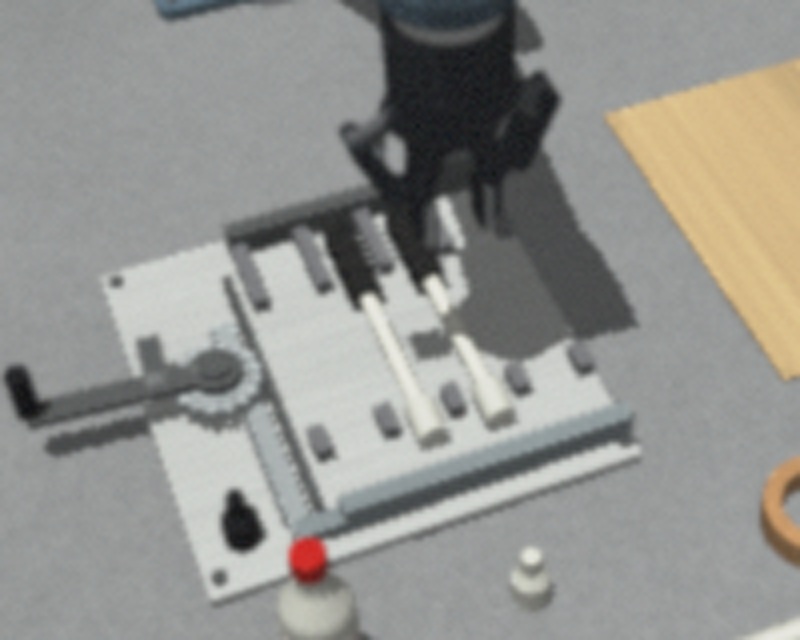

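>>> jog_arm --steps '[{"xyz":[-0.95,0.02,-0.06],"twist":0.01,"claw":0.6},{"xyz":[-0.95,0.02,-0.07],"twist":0.01,"claw":0.6},{"xyz":[-0.95,0.02,-0.07],"twist":0.01,"claw":0.6},{"xyz":[-0.95,0.02,-0.07],"twist":0.01,"claw":0.6},{"xyz":[-0.95,0.02,-0.07],"twist":0.01,"claw":0.6}]'

```text
time: 24.65
tcp_pos: [530.1, 108.7, 293.2]
orientation: [[-0.011, 0.0, 1.0], [-1.0, 0.0, -0.011], [-0.0, -1.0, 0.0]]
ft_force: [0.1, 0.3, -1.1]
finger_gap: 34.2
```

>>> jog_arm --steps '[{"xyz":[-0.95,0.02,-0.07],"twist":0.01,"claw":0.6},{"xyz":[-0.95,0.02,-0.07],"twist":0.01,"claw":0.6},{"xyz":[-0.95,0.02,-0.07],"twist":0.01,"claw":0.6},{"xyz":[-0.95,0.02,-0.08],"twist":0.01,"claw":0.6},{"xyz":[-0.95,0.02,-0.08],"twist":0.01,"claw":0.6}]'

```text
time: 25.15
tcp_pos: [522.5, 227.6, 290.6]
orientation: [[-0.018, 0.0, 1.0], [-1.0, 0.0, -0.018], [-0.0, -1.0, 0.0]]
ft_force: [-1.0, 0.1, -0.4]
finger_gap: 34.3
```

>>> jog_arm --steps '[{"xyz":[-0.95,0.02,-0.08],"twist":0.01,"claw":0.6},{"xyz":[-0.95,0.02,-0.08],"twist":0.01,"claw":0.6},{"xyz":[-0.95,0.02,-0.08],"twist":0.01,"claw":0.6},{"xyz":[-0.95,0.02,-0.08],"twist":0.01,"claw":0.6},{"xyz":[-0.95,0.02,-0.09],"twist":0.01,"claw":0.6}]'

```text
time: 25.65
tcp_pos: [514.8, 346.5, 288.2]
orientation: [[-0.026, 0.0, 1.0], [-1.0, 0.0, -0.026], [-0.0, -1.0, 0.0]]
ft_force: [-0.2, -0.5, 0.1]
finger_gap: 34.2
```

>>> jog_arm --steps '[{"xyz":[-0.94,0.02,-0.09],"twist":0,"claw":0.6},{"xyz":[-0.95,0.02,-0.08],"twist":0.01,"claw":0.6},{"xyz":[-0.94,0.02,-0.09],"twist":0,"claw":0.6},{"xyz":[0,0,0],"twist":0,"claw":0.6},{"xyz":[0,0,0],"twist":0,"claw":0.6}]'

```text
time: 26.15
tcp_pos: [510.1, 416.5, 286.3]
orientation: [[-0.026, 0.0, 1.0], [-1.0, -0.0, -0.026], [0.0, -1.0, 0.0]]
ft_force: [-0.1, -0.6, -0.1]
finger_gap: 34.1
```

```bash
python3 - <<'E'
from h import *
crop("scene","n2",260,90,420,210,5)
plan([511.8,416.5,181],-91.6,n=5)
print(read_state()["joints"])
E
```

```text
state [510.6 415.6 286.2] yaw -91.6 gap 33.6 t 26.2 dy -0.0 N 5
[-0.01, 0.84, 0.01] 0.0 | [-0.01, 0.84, 0.01] 0.0 | [-0.01, 0.84, 0.01] 0.0 | [-0.01, 0.84, 0.01] 0.0 | [-0.0, 0.85, 0.01] 0.0
[ -41.86795522   39.22058851   -1.77172517   91.44529502    1.53871774
   49.38394607 -135.83070547]
```

View pics/n2.png

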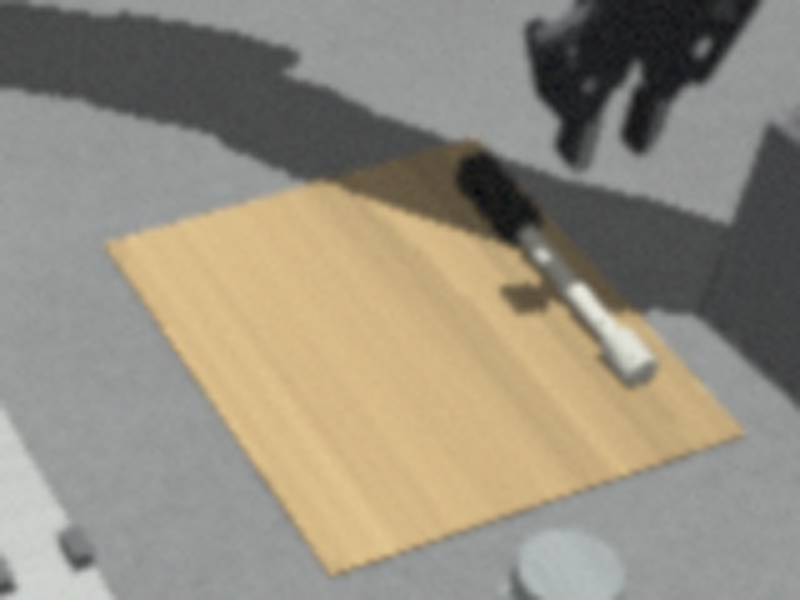

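>>> jog_arm --steps '[{"xyz":[-0.01,0.86,0.01],"twist":0,"claw":0.6},{"xyz":[-0.01,0.86,0.01],"twist":0,"claw":0.6},{"xyz":[0,0.86,0.01],"twist":0,"claw":0.6},{"xyz":[0,0.84,0.01],"twist":0,"claw":0.6},{"xyz":[0,0.8,0],"twist":0,"claw":0.6}]'

```text
time: 26.7
tcp_pos: [512.1, 415.1, 179.8]
orientation: [[-0.029, 0.0, 1.0], [-1.0, -0.001, -0.029], [0.001, -1.0, 0.0]]
ft_force: [1.0, -0.0, 0.9]
finger_gap: 33.9
```

>>> jog_arm --steps '[{"xyz":[0,0,0],"twist":0,"claw":1},{"xyz":[0,0,0],"twist":0,"claw":1},{"xyz":[0,0,0],"twist":0,"claw":1},{"xyz":[0,0,0],"twist":0,"claw":1},{"xyz":[0,0,0],"twist":0,"claw":1}]'

```text
time: 27.2
tcp_pos: [511.5, 416.9, 181.0]
orientation: [[-0.027, 0.0, 1.0], [-1.0, 0.0, -0.027], [-0.0, -1.0, 0.0]]
ft_force: [0.3, 0.5, -0.5]
finger_gap: 9.1
```

>>> jog_arm --steps '[{"xyz":[0,-0.4,0],"twist":0,"claw":1},{"xyz":[0,-0.8,0],"twist":0,"claw":1},{"xyz":[0,-1,0],"twist":0,"claw":1},{"xyz":[0,-1,0],"twist":0,"claw":1},{"xyz":[0,-0.8,0],"twist":0,"claw":1}]'

```text
time: 27.7
tcp_pos: [511.5, 417.1, 282.9]
orientation: [[-0.027, 0.001, 1.0], [-1.0, 0.001, -0.027], [-0.001, -1.0, 0.001]]
ft_force: [1.0, 0.2, -0.8]
finger_gap: 9.7
```

```bash
python3 - <<'E'
from h import *
crop("scene","n3",260,70,420,190,5)
plan([538,36,285],-90)
E
```

```text
state [512.5 418.  286.2] yaw -91.6 gap 9.7 t 27.75 dy 1.6 N 16
[0.95, -0.0, 0.09] -0.01 | [0.95, -0.0, 0.09] -0.01 | [0.95, -0.0, 0.09] -0.01 | [0.95, -0.0, 0.09] -0.01 | [0.95, -0.0, 0.08] -0.01
[0.95, -0.0, 0.08] -0.01 | [0.96, -0.0, 0.08] -0.01 | [0.96, -0.0, 0.08] -0.01 | [0.95, -0.0, 0.08] -0.01 | [0.96, -0.0, 0.08] -0.01
[0.95, -0.0, 0.07] -0.01 | [0.96, -0.0, 0.07] -0.01 | [0.95, -0.0, 0.07] -0.02 | [0.96, -0.0, 0.07] -0.01 | [0.95, -0.01, 0.07] -0.02
[0.96, -0.0, 0.07] -0.01
```

View pics/n3.png

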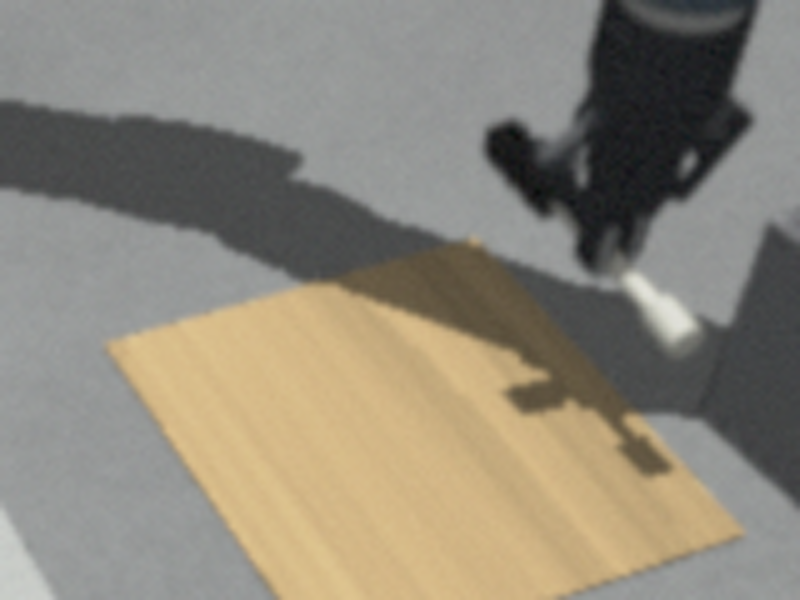

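>>> jog_arm --steps '[{"xyz":[0.95,0,0.09],"twist":-0.01,"claw":1},{"xyz":[0.95,0,0.09],"twist":-0.01,"claw":1},{"xyz":[0.95,0,0.09],"twist":-0.01,"claw":1},{"xyz":[0.95,0,0.09],"twist":-0.01,"claw":1},{"xyz":[0.95,0,0.08],"twist":-0.01,"claw":1}]'

```text
time: 28.25
tcp_pos: [519.4, 297.0, 280.9]
orientation: [[-0.02, 0.0, 1.0], [-1.0, 0.0, -0.02], [-0.0, -1.0, 0.0]]
ft_force: [-0.7, 0.1, -1.2]
finger_gap: 10.0
```

>>> jog_arm --steps '[{"xyz":[0.95,0,0.08],"twist":-0.01,"claw":1},{"xyz":[0.96,0,0.08],"twist":-0.01,"claw":1},{"xyz":[0.96,0,0.08],"twist":-0.01,"claw":1},{"xyz":[0.95,0,0.08],"twist":-0.01,"claw":1},{"xyz":[0.96,0,0.08],"twist":-0.01,"claw":1}]'

```text
time: 28.75
tcp_pos: [527.4, 177.4, 280.9]
orientation: [[-0.012, 0.001, 1.0], [-1.0, 0.0, -0.012], [-0.0, -1.0, 0.001]]
ft_force: [-0.2, -0.1, -0.9]
finger_gap: 9.6
```

>>> jog_arm --steps '[{"xyz":[0.95,0,0.07],"twist":-0.01,"claw":1},{"xyz":[0.96,0,0.07],"twist":-0.01,"claw":1},{"xyz":[0.95,0,0.07],"twist":-0.02,"claw":1},{"xyz":[0.96,0,0.07],"twist":-0.01,"claw":1},{"xyz":[0.95,0,0.07],"twist":-0.02,"claw":1}]'

```text
time: 29.25
tcp_pos: [535.2, 58.0, 280.9]
orientation: [[-0.002, 0.001, 1.0], [-1.0, 0.0, -0.002], [-0.0, -1.0, 0.001]]
ft_force: [0.3, 0.3, -0.5]
finger_gap: 9.5
```

>>> jog_arm --steps '[{"xyz":[0.96,0,0.07],"twist":-0.01,"claw":1},{"xyz":[0,0,0],"twist":0,"claw":1},{"xyz":[0,0,0],"twist":0,"claw":1},{"xyz":[0,0,0],"twist":0,"claw":1}]'

```text
time: 29.65
tcp_pos: [536.9, 36.1, 280.6]
orientation: [[0.001, 0.0, 1.0], [-1.0, 0.001, 0.001], [-0.001, -1.0, 0.0]]
ft_force: [1.1, -0.2, -0.5]
finger_gap: 9.6
```

```bash
python3 - <<'E'
from h import *
crop("scene","n4",130,90,330,250,4)
plan([538,36,188],-90,n=5)
u=w2px("scene",(616,36,115)); print((u-[130,90])*4)
E
```

```text
state [536.9  36.3 280.6] yaw -89.9 gap 9.6 t 29.7 dy -0.1 N 5
[0.0, 0.74, 0.01] 0.0 | [0.0, 0.74, 0.01] 0.0 | [0.0, 0.74, 0.01] 0.0 | [0.01, 0.74, 0.01] 0.01 | [0.0, 0.74, 0.01] 0.0
[568.24017808 378.25522953]
```

View pics/n4.png

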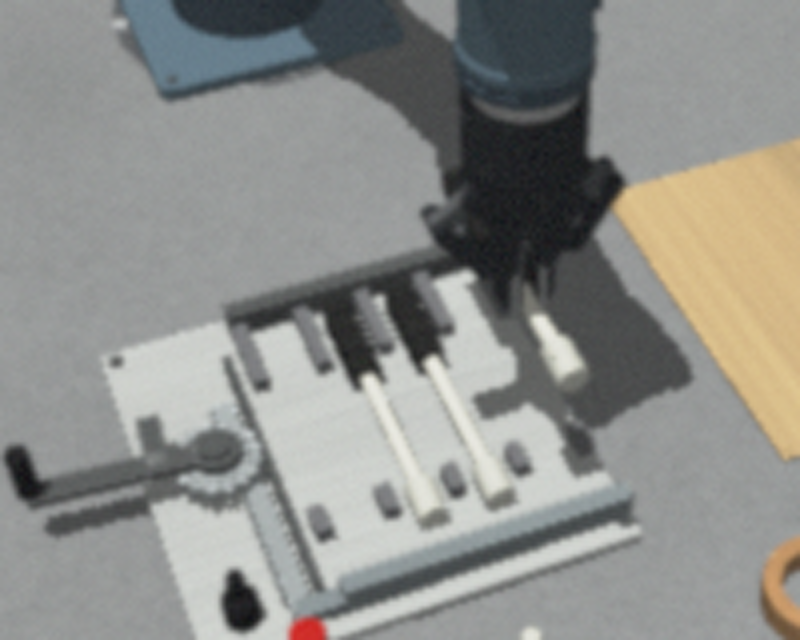

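>>> jog_arm --steps '[{"xyz":[0,0.8,0.04],"twist":0,"claw":1},{"xyz":[0,0.9,0],"twist":0,"claw":1},{"xyz":[0,0.8,0],"twist":0,"claw":1},{"xyz":[0,0.7,0],"twist":0,"claw":1},{"xyz":[0,0.46,0],"twist":0,"claw":1}]'

```text
time: 30.2
tcp_pos: [537.5, 36.1, 187.7]
orientation: [[0.002, -0.001, 1.0], [-1.0, 0.0, 0.002], [-0.0, -1.0, -0.001]]
ft_force: [-0.1, 0.2, -0.8]
finger_gap: 9.7
```

>>> jog_arm --steps '[{"xyz":[0,0.08,0],"twist":0,"claw":1},{"xyz":[0,0,0],"twist":0,"claw":1}]'

```text
time: 30.4
tcp_pos: [537.9, 35.6, 187.1]
orientation: [[0.001, -0.0, 1.0], [-1.0, 0.0, 0.001], [-0.0, -1.0, -0.0]]
ft_force: [0.5, -1.0, -0.5]
finger_gap: 9.5
```

>>> jog_arm --steps '[{"xyz":[0,0,0],"twist":0,"claw":1},{"xyz":[0,0,0],"twist":0,"claw":0.65},{"xyz":[0,0,0],"twist":0,"claw":0.65},{"xyz":[0,0,0],"twist":0,"claw":0.65},{"xyz":[0,0,0],"twist":0,"claw":0.65}]'

```text
time: 30.9
tcp_pos: [538.0, 35.0, 187.1]
orientation: [[-0.0, 0.0, 1.0], [-1.0, 0.0, -0.0], [-0.0, -1.0, 0.0]]
ft_force: [-0.4, 0.4, -0.4]
finger_gap: 29.7
```

>>> jog_arm --steps '[{"xyz":[0,-0.6,0],"twist":0,"claw":0.65},{"xyz":[0,-1,0],"twist":0,"claw":0.65},{"xyz":[0,-1,0],"twist":0,"claw":0.65},{"xyz":[0,-1,0],"twist":0,"claw":0.65},{"xyz":[0,-0.7,0],"twist":0,"claw":0.65}]'

```text
time: 31.4
tcp_pos: [538.3, 35.0, 297.2]
orientation: [[-0.0, 0.003, 1.0], [-1.0, 0.0, -0.0], [-0.0, -1.0, 0.003]]
ft_force: [-0.7, 0.2, 0.2]
finger_gap: 30.0
```

```bash
python3 - <<'E'
from h import *
crop("scene","o1",100,90,300,240,4)
plan([513,-289,290],0)
E
```

```text
state [539.2  35.  299.4] yaw -90.0 gap 29.7 t 31.45 dy 90.0 N 14
[0.93, 0.03, -0.07] -0.75 | [0.91, 0.03, -0.18] -0.75 | [0.89, 0.03, -0.28] -0.75 | [0.85, 0.02, -0.38] -0.75 | [0.8, 0.03, -0.47] -0.75
[0.74, 0.02, -0.56] -0.75 | [0.68, 0.03, -0.64] -0.75 | [0.6, 0.02, -0.71] -0.75 | [0.52, 0.03, -0.77] -0.75 | [0.43, 0.02, -0.82] -0.74
[0.33, 0.03, -0.86] -0.75 | [0.23, 0.02, -0.9] -0.74 | [0.13, 0.03, -0.92] -0.75 | [0.03, 0.02, -0.93] -0.74
```

View pics/o1.png

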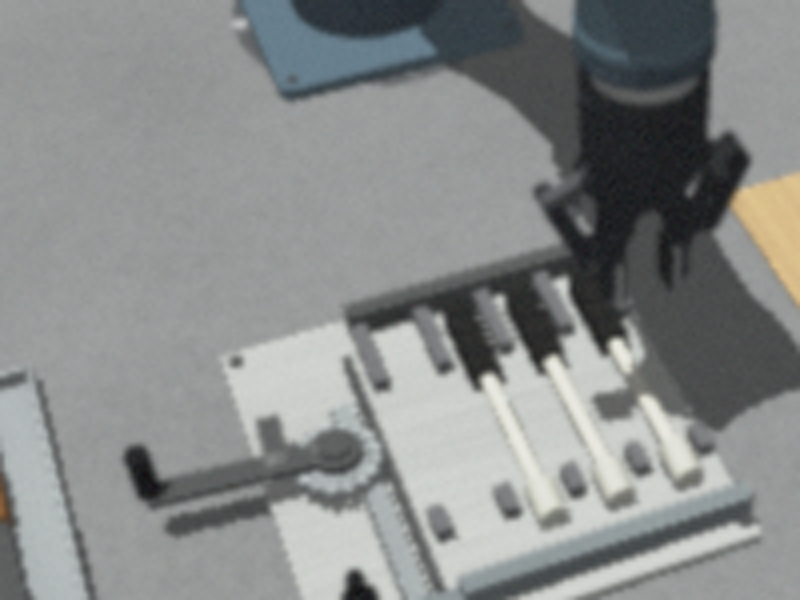

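>>> jog_arm --steps '[{"xyz":[0.93,0.02,-0.07],"twist":-0.75,"claw":0.6},{"xyz":[0.91,0.02,-0.18],"twist":-0.75,"claw":0.6},{"xyz":[0.89,0.02,-0.28],"twist":-0.75,"claw":0.6},{"xyz":[0.85,0.02,-0.38],"twist":-0.75,"claw":0.6},{"xyz":[0.8,0.02,-0.47],"twist":-0.75,"claw":0.6}]'

```text
time: 31.95
tcp_pos: [528.3, -81.9, 292.7]
orientation: [[0.537, 0.001, 0.844], [-0.844, -0.0, 0.537], [0.001, -1.0, 0.0]]
ft_force: [0.2, 0.9, 0.4]
finger_gap: 34.1
```

>>> jog_arm --steps '[{"xyz":[0.74,0.02,-0.56],"twist":-0.75,"claw":0.6},{"xyz":[0.68,0.02,-0.64],"twist":-0.75,"claw":0.6},{"xyz":[0.6,0.02,-0.71],"twist":-0.75,"claw":0.6},{"xyz":[0.52,0.02,-0.77],"twist":-0.75,"claw":0.6},{"xyz":[0.43,0.02,-0.82],"twist":-0.74,"claw":0.6}]'

```text
time: 32.45
tcp_pos: [519.0, -197.8, 290.2]
orientation: [[0.903, 0.0, 0.429], [-0.429, -0.001, 0.903], [0.001, -1.0, -0.0]]
ft_force: [0.1, -0.3, -0.4]
finger_gap: 34.2
```

>>> jog_arm --steps '[{"xyz":[0.33,0.02,-0.86],"twist":-0.75,"claw":0.6},{"xyz":[0.23,0.02,-0.9],"twist":-0.74,"claw":0.6},{"xyz":[0.13,0.02,-0.92],"twist":-0.75,"claw":0.6},{"xyz":[0.03,0.02,-0.93],"twist":-0.74,"claw":0.6},{"xyz":[0,0,0],"twist":0,"claw":0.6}]'

```text
time: 32.95
tcp_pos: [510.3, -293.4, 287.8]
orientation: [[1.0, -0.0, 0.004], [-0.004, -0.003, 1.0], [-0.0, -1.0, -0.003]]
ft_force: [-0.5, -0.8, 0.4]
finger_gap: 34.3
```

```bash
python3 - <<'E'
from h import *
crop("top","p1",225,145,425,270,4)
crop("scene","p1s",60,120,260,270,4)
plan([513,-289,290],0)
E
```

```text
state [ 511.4 -289.4  287.8] yaw -0.2 gap 34.1 t 33.05 dy 0.2 N 1
[0.07, -0.09, 0.02] -0.02
```

View pics/p1.png

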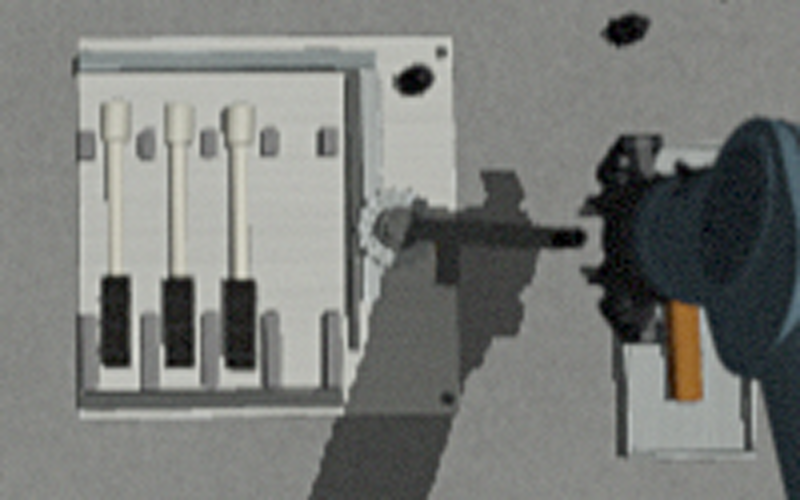

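View pics/p1s.png

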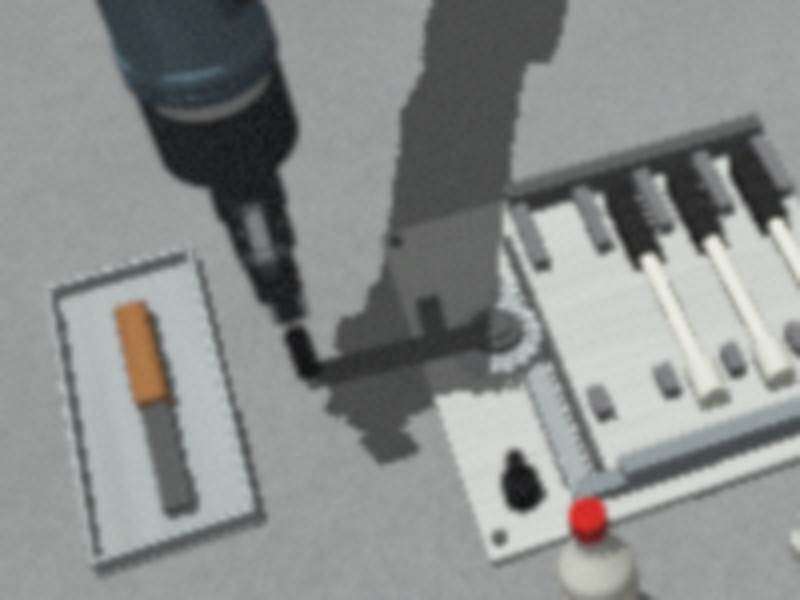

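>>> jog_arm --steps '[{"xyz":[0.06,0.7,0.03],"twist":0,"claw":0.6},{"xyz":[0,0.7,0],"twist":0,"claw":0.6},{"xyz":[0,0.7,0],"twist":0,"claw":0.6},{"xyz":[0,0.7,0],"twist":0,"claw":0.6}]'

```text
time: 33.45
tcp_pos: [513.6, -286.7, 217.3]
orientation: [[1.0, 0.0, -0.0], [0.0, 0.0, 1.0], [0.0, -1.0, 0.0]]
ft_force: [-0.5, -0.5, 0.8]
finger_gap: 34.4
```

```bash
python3 - <<'E'
from h import *
crop("scene","q1",100,150,220,240,6)
print(read_state()["tcp_pos"],read_state()["ft_force"])
E
```

```text
[ 512.46333396 -286.23956592  214.56891088] [-0.71639612  0.15676109 -1.21248942]
```

View pics/q1.png

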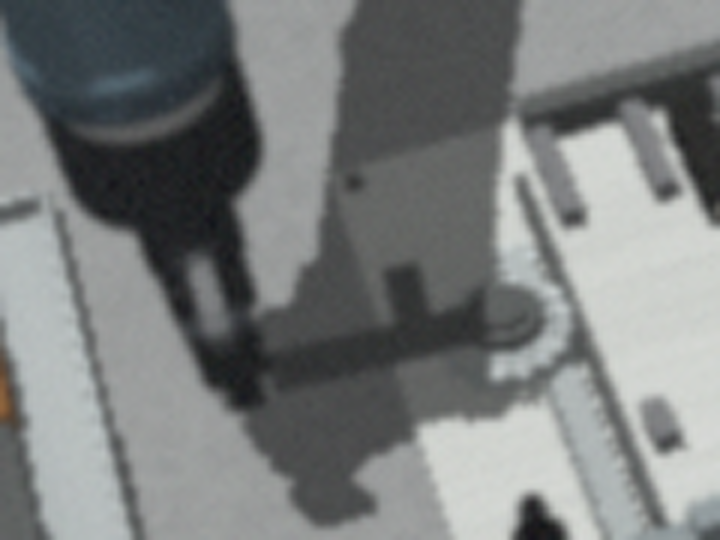

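```bash
cat >> h.py <<'E'
def K(q): return np.array([522+120*np.sin(q-.6),-172.5-120*np.cos(q-.6)])
def arc(q0,q1,n,start=None):
    qs=np.linspace(q0,q1,n+1); p=K(q0) if start is None else np.array(start[:2])
    out=[]
    for q in qs[1:]:
        d=np.round((K(q)-p)/25,2); p=p+d*25; out.append((float(d[0]),0,float(d[1])))
    for i in range(0,len(out),5): print(out[i:i+5])
E
python3 - <<'E'
from h import *
s=read_state(); print(K(.52),K(-.04),K(1.24))
arc(.52,-.04,5,s["tcp_pos"])
print("up");arc(-.04,1.24,10)
print("down");arc(1.24,-.04,10)
E
```

```text
[ 512.41023672 -292.11620476] [ 450.33654704 -268.75149095] [ 593.66345296 -268.75149095]
[(-0.53, 0, -0.16), (-0.53, 0, 0.13), (-0.5, 0, 0.19), (-0.48, 0, 0.24), (-0.45, 0, 0.3)]
up
[(0.51, 0, -0.33), (0.56, 0, -0.27), (0.58, 0, -0.19), (0.6, 0, -0.12), (0.62, 0, -0.04)]
[(0.61, 0, 0.04), (0.6, 0, 0.12), (0.58, 0, 0.19), (0.56, 0, 0.27), (0.51, 0, 0.33)]
down
[(-0.51, 0, -0.33), (-0.56, 0, -0.27), (-0.58, 0, -0.19), (-0.6, 0, -0.12), (-0.62, 0, -0.04)]
[(-0.61, 0, 0.04), (-0.6, 0, 0.12), (-0.58, 0, 0.19), (-0.56, 0, 0.27), (-0.51, 0, 0.33)]
```

>>> jog_arm --steps '[{"xyz":[0,-0.2,-0.1],"twist":0,"claw":0.75},{"xyz":[0,0,0],"twist":0,"claw":0.75}]'

```text
time: 33.7
tcp_pos: [514.0, -290.8, 224.1]
orientation: [[1.0, 0.002, 0.0], [-0.0, -0.001, 1.0], [0.002, -1.0, -0.001]]
ft_force: [-0.2, -0.5, 0.7]
finger_gap: 21.5
```

>>> jog_arm --steps '[{"xyz":[-0.53,0.1,-0.02],"twist":0,"claw":0.75},{"xyz":[-0.53,0,0.13],"twist":0,"claw":0.75},{"xyz":[-0.5,0,0.19],"twist":0,"claw":0.75},{"xyz":[-0.48,0,0.24],"twist":0,"claw":0.75},{"xyz":[-0.45,0,0.3],"twist":0,"claw":0.75}]'

```text
time: 34.2
tcp_pos: [451.2, -270.2, 221.6]
orientation: [[1.0, 0.003, 0.001], [-0.001, -0.002, 1.0], [0.003, -1.0, -0.002]]
ft_force: [0.5, -0.0, 0.4]
finger_gap: 21.4
```

```bash
python3 - <<'E'
from h import *
crop("scene","r1",60,130,260,260,4)
s=read_state();print(s["tcp_pos"],s["ft_force"],s["finger_gap"])
E
```

```text
[ 451.0617677  -269.62637548  221.83506914] [ 0.3230965   0.51066064 -0.346853  ] 21.171323947674946
```

View pics/r1.png

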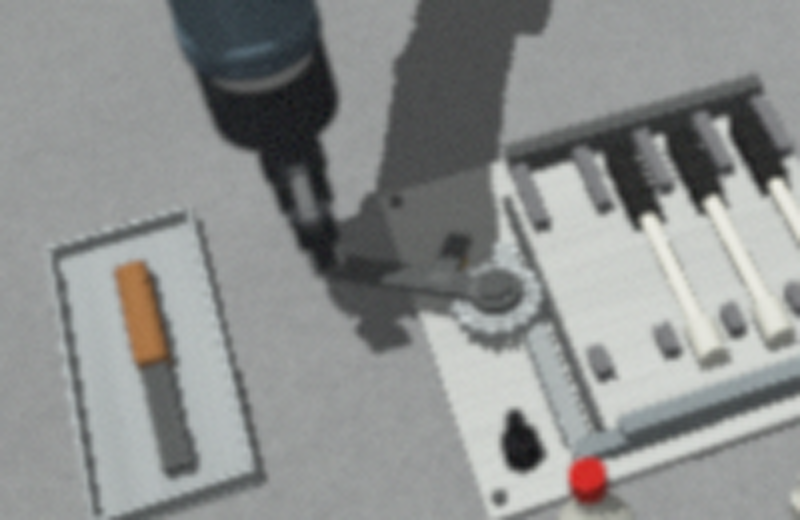

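Lever follows. Drive stroke.

>>> jog_arm --steps '[{"xyz":[0.51,0,-0.33],"twist":0,"claw":0.75},{"xyz":[0.56,0,-0.27],"twist":0,"claw":0.75},{"xyz":[0.58,0,-0.19],"twist":0,"claw":0.75},{"xyz":[0.6,0,-0.12],"twist":0,"claw":0.75},{"xyz":[0.62,0,-0.04],"twist":0,"claw":0.75}]'

```text
time: 34.75
tcp_pos: [521.9, -295.7, 220.9]
orientation: [[1.0, -0.003, 0.003], [-0.003, -0.003, 1.0], [-0.003, -1.0, -0.003]]
ft_force: [-4.3, -3.2, 0.5]
finger_gap: 21.6
```

>>> jog_arm --steps '[{"xyz":[0.61,0,0.04],"twist":0,"claw":0.75},{"xyz":[0.6,0,0.12],"twist":0,"claw":0.75},{"xyz":[0.58,0,0.19],"twist":0,"claw":0.75},{"xyz":[0.56,0,0.27],"twist":0,"claw":0.75},{"xyz":[0.51,0,0.33],"twist":0,"claw":0.75}]'

```text
time: 35.25
tcp_pos: [594.1, -270.7, 220.6]
orientation: [[1.0, -0.002, 0.001], [-0.001, -0.002, 1.0], [-0.002, -1.0, -0.002]]
ft_force: [-32.9, -23.5, 10.9]
finger_gap: 21.3
```

```bash
python3 - <<'E'
from h import *
crop("scene","r2",60,130,260,260,4)
crop("top","r2t",225,145,425,270,4)
s=read_state();print(s["tcp_pos"],s["ft_force"],s["finger_gap"])
E
```

```text
[ 593.61478866 -269.92430274  219.9029931 ] [-7.12338983 -2.99561651  3.06716692] 21.47515854236144
```

View pics/r2.png

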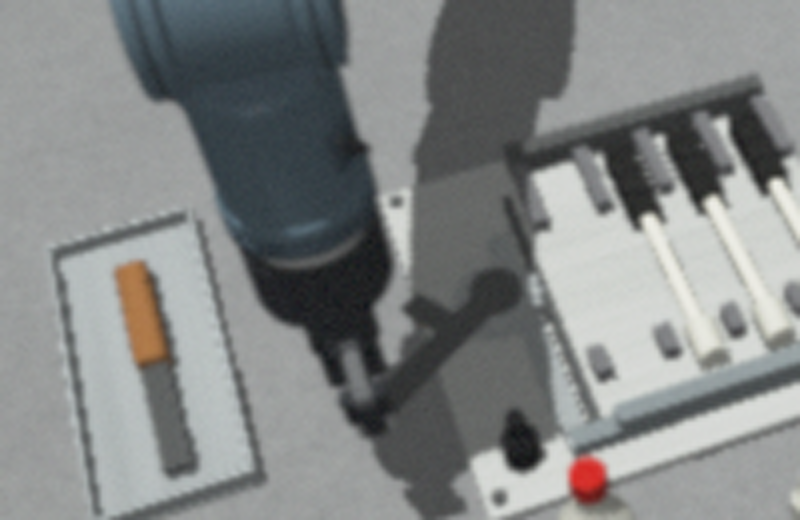

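View pics/r2t.png

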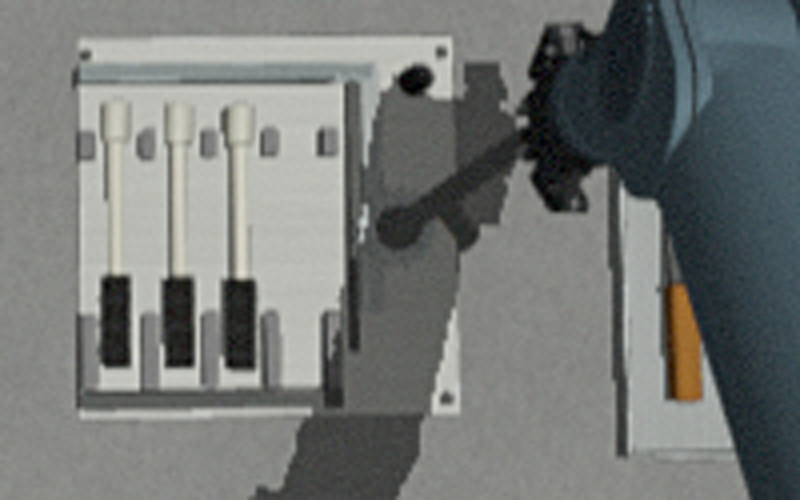

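>>> jog_arm --steps '[{"xyz":[-0.51,0,-0.33],"twist":0,"claw":0.75},{"xyz":[-0.56,0,-0.27],"twist":0,"claw":0.75},{"xyz":[-0.58,0,-0.19],"twist":0,"claw":0.75},{"xyz":[-0.6,0,-0.12],"twist":0,"claw":0.75},{"xyz":[-0.62,0,-0.04],"twist":0,"claw":0.75}]'

```text
time: 35.85
tcp_pos: [521.6, -294.5, 220.6]
orientation: [[1.0, 0.002, 0.002], [-0.002, -0.001, 1.0], [0.002, -1.0, -0.001]]
ft_force: [-0.4, -0.8, -0.5]
finger_gap: 21.1
```

>>> jog_arm --steps '[{"xyz":[-0.61,0,0.04],"twist":0,"claw":0.75},{"xyz":[-0.6,0,0.12],"twist":0,"claw":0.75},{"xyz":[-0.58,0,0.19],"twist":0,"claw":0.75},{"xyz":[-0.56,0,0.27],"twist":0,"claw":0.75},{"xyz":[-0.45,0,0.3],"twist":0,"claw":0.75}]'

```text
time: 36.35
tcp_pos: [451.3, -270.9, 220.5]
orientation: [[1.0, 0.002, 0.002], [-0.002, -0.0, 1.0], [0.002, -1.0, -0.0]]
ft_force: [0.7, -1.1, 0.4]
finger_gap: 21.3
```

>>> jog_arm --steps '[{"xyz":[0.45,0,-0.3],"twist":0,"claw":0.75},{"xyz":[0.56,0,-0.27],"twist":0,"claw":0.75},{"xyz":[0.58,0,-0.19],"twist":0,"claw":0.75},{"xyz":[0.6,0,-0.12],"twist":0,"claw":0.75},{"xyz":[0.62,0,-0.04],"twist":0,"claw":0.75}]'

```text
time: 36.85
tcp_pos: [520.7, -295.8, 219.8]
orientation: [[1.0, -0.004, 0.003], [-0.003, -0.001, 1.0], [-0.004, -1.0, -0.001]]
ft_force: [-4.2, -2.8, 0.4]
finger_gap: 21.4
```

>>> jog_arm --steps '[{"xyz":[0.61,0,0.04],"twist":0,"claw":0.75},{"xyz":[0.6,0,0.12],"twist":0,"claw":0.75},{"xyz":[0.58,0,0.19],"twist":0,"claw":0.75},{"xyz":[0.5,0,0.24],"twist":0,"claw":0.75},{"xyz":[0.4,0,0.27],"twist":0,"claw":0.75}]'

```text
time: 37.35
tcp_pos: [589.6, -272.6, 219.9]
orientation: [[1.0, -0.001, 0.002], [-0.002, -0.0, 1.0], [-0.001, -1.0, -0.0]]
ft_force: [-3.1, -2.0, -0.0]
finger_gap: 21.1
```

```bash
python3 - <<'E'
from h import *
crop("top","s1t",225,145,425,270,4)
s=read_state();print(s["tcp_pos"],s["ft_force"],s["finger_gap"],K(1.2))
E
```

```text
[ 591.55938604 -270.2456152   220.16420395] [ 0.16663969 -0.70471301  0.43584014] 21.155046522752368 [ 589.75709681 -271.54027379]
```

View pics/s1t.png

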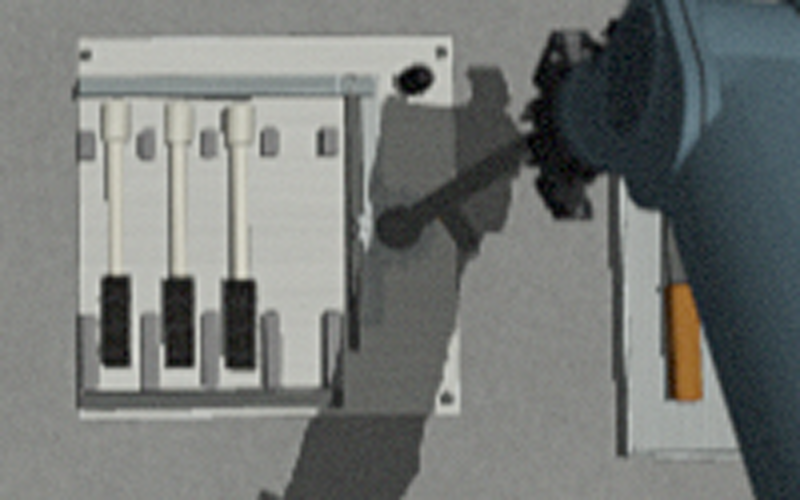

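>>> jog_arm --steps '[{"xyz":[-0.4,0,-0.27],"twist":0,"claw":0.75},{"xyz":[-0.5,0,-0.24],"twist":0,"claw":0.75},{"xyz":[-0.58,0,-0.19],"twist":0,"claw":0.75},{"xyz":[-0.6,0,-0.12],"twist":0,"claw":0.75},{"xyz":[-0.61,0,-0.04],"twist":0,"claw":0.75}]'

```text
time: 37.9
tcp_pos: [520.7, -295.5, 220.3]
orientation: [[1.0, 0.001, 0.003], [-0.003, -0.001, 1.0], [0.001, -1.0, -0.001]]
ft_force: [0.7, -1.0, 1.1]
finger_gap: 21.2
```

>>> jog_arm --steps '[{"xyz":[-0.62,0,0.04],"twist":0,"claw":0.75},{"xyz":[-0.6,0,0.12],"twist":0,"claw":0.75},{"xyz":[-0.58,0,0.19],"twist":0,"claw":0.75},{"xyz":[-0.56,0,0.27],"twist":0,"claw":0.75},{"xyz":[-0.48,0,0.31],"twist":0,"claw":0.75}]'

```text
time: 38.4
tcp_pos: [450.3, -271.9, 220.5]
orientation: [[1.0, 0.003, 0.003], [-0.003, -0.002, 1.0], [0.003, -1.0, -0.002]]
ft_force: [30.1, -20.0, -13.7]
finger_gap: 21.4
```

>>> jog_arm --steps '[{"xyz":[0.48,0,-0.31],"twist":0,"claw":0.75},{"xyz":[0.56,0,-0.27],"twist":0,"claw":0.75},{"xyz":[0.58,0,-0.19],"twist":0,"claw":0.75},{"xyz":[0.6,0,-0.12],"twist":0,"claw":0.75},{"xyz":[0.62,0,-0.04],"twist":0,"claw":0.75}]'

```text
time: 38.9
tcp_pos: [520.0, -296.4, 219.7]
orientation: [[1.0, -0.004, 0.004], [-0.004, -0.002, 1.0], [-0.004, -1.0, -0.002]]
ft_force: [-4.3, -2.0, 1.0]
finger_gap: 21.4
```

>>> jog_arm --steps '[{"xyz":[0.61,0,0.04],"twist":0,"claw":0.75},{"xyz":[0.6,0,0.12],"twist":0,"claw":0.75},{"xyz":[0.58,0,0.19],"twist":0,"claw":0.75},{"xyz":[0.5,0,0.24],"twist":0,"claw":0.75},{"xyz":[0.4,0,0.27],"twist":0,"claw":0.75}]'

```text
time: 39.4
tcp_pos: [589.0, -273.3, 219.7]
orientation: [[1.0, -0.002, 0.002], [-0.002, -0.001, 1.0], [-0.002, -1.0, -0.001]]
ft_force: [-2.9, -2.2, -0.5]
finger_gap: 21.1
```

```bash
python3 - <<'E'
from h import *
crop("top","s2t",225,145,425,270,4)
s=read_state();print(s["tcp_pos"],s["ft_force"],s["finger_gap"])
E
```

```text
[ 591.04335664 -270.72355577  219.96316326] [-0.61896943 -0.00266629 -0.90422994] 21.647354215318295
```

View pics/s2t.png

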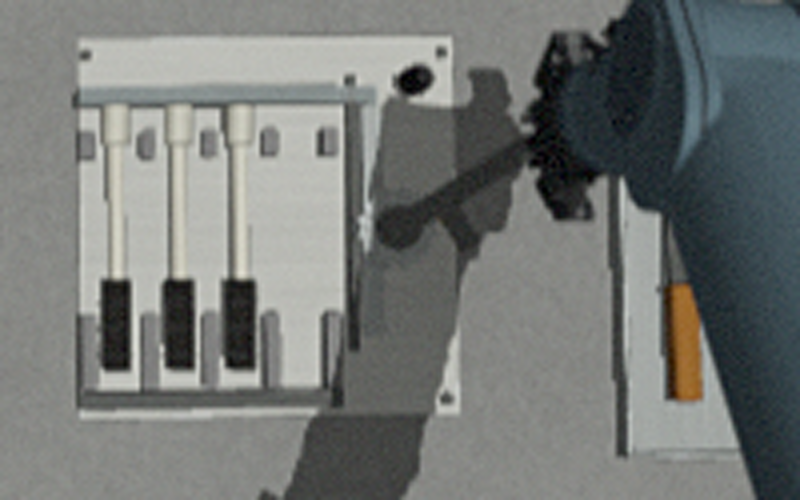

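>>> jog_arm --steps '[{"xyz":[-0.4,0,-0.27],"twist":0,"claw":0.75},{"xyz":[-0.5,0,-0.24],"twist":0,"claw":0.75},{"xyz":[-0.58,0,-0.19],"twist":0,"claw":0.75},{"xyz":[-0.6,0,-0.12],"twist":0,"claw":0.75},{"xyz":[-0.61,0,-0.04],"twist":0,"claw":0.75}]'

```text
time: 39.95
tcp_pos: [520.8, -295.5, 220.3]
orientation: [[1.0, 0.001, 0.003], [-0.003, -0.001, 1.0], [0.001, -1.0, -0.001]]
ft_force: [1.3, -0.7, -0.5]
finger_gap: 21.6
```

>>> jog_arm --steps '[{"xyz":[-0.62,0,0.04],"twist":0,"claw":0.75},{"xyz":[-0.6,0,0.12],"twist":0,"claw":0.75},{"xyz":[-0.58,0,0.19],"twist":0,"claw":0.75},{"xyz":[-0.56,0,0.27],"twist":0,"claw":0.75},{"xyz":[-0.4,0,0.27],"twist":0,"claw":0.75}]'

```text
time: 40.45
tcp_pos: [451.3, -272.4, 220.2]
orientation: [[1.0, 0.0, 0.003], [-0.003, -0.001, 1.0], [0.0, -1.0, -0.001]]
ft_force: [2.3, -2.8, 1.2]
finger_gap: 21.3
```

>>> jog_arm --steps '[{"xyz":[0.4,0,-0.27],"twist":0,"claw":0.75},{"xyz":[0.56,0,-0.27],"twist":0,"claw":0.75},{"xyz":[0.58,0,-0.19],"twist":0,"claw":0.75},{"xyz":[0.6,0,-0.12],"twist":0,"claw":0.75},{"xyz":[0.62,0,-0.04],"twist":0,"claw":0.75}]'

```text
time: 40.95
tcp_pos: [519.9, -296.4, 219.7]
orientation: [[1.0, -0.004, 0.004], [-0.004, -0.002, 1.0], [-0.004, -1.0, -0.002]]
ft_force: [-4.7, -3.1, 1.3]
finger_gap: 21.7
```

>>> jog_arm --steps '[{"xyz":[0.61,0,0.04],"twist":0,"claw":0.75},{"xyz":[0.6,0,0.12],"twist":0,"claw":0.75},{"xyz":[0.58,0,0.19],"twist":0,"claw":0.75},{"xyz":[0.5,0,0.24],"twist":0,"claw":0.75},{"xyz":[0.4,0,0.27],"twist":0,"claw":0.75}]'

```text
time: 41.45
tcp_pos: [589.0, -273.3, 219.7]
orientation: [[1.0, -0.002, 0.002], [-0.002, -0.001, 1.0], [-0.002, -1.0, -0.001]]
ft_force: [-3.9, -1.4, -0.8]
finger_gap: 21.7
```

```bash
python3 - <<'E'
from h import *
crop("top","s3t",225,145,425,270,4)
s=read_state();print(s["tcp_pos"],s["ft_force"],s["finger_gap"])
E
```

```text
[ 591.08063087 -270.74654573  220.02213554] [-0.63525838 -1.21567439 -0.54137114] 21.394194581497096
```

View pics/s3t.png

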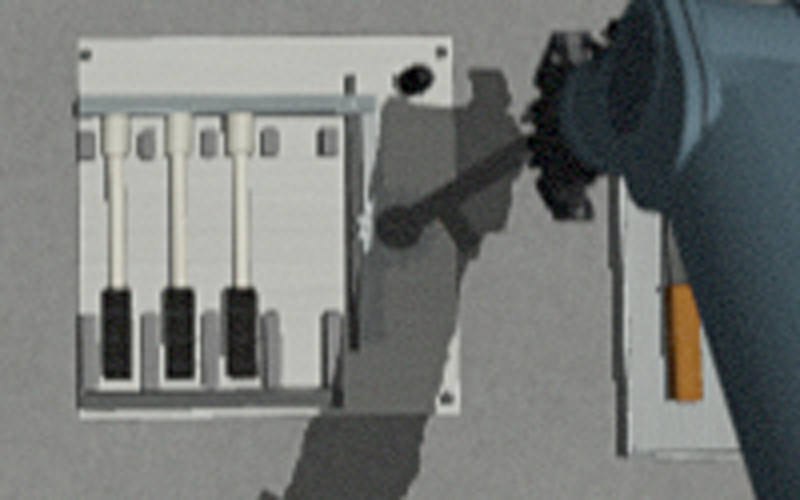

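>>> jog_arm --steps '[{"xyz":[-0.4,0,-0.27],"twist":0,"claw":0.75},{"xyz":[-0.5,0,-0.24],"twist":0,"claw":0.75},{"xyz":[-0.58,0,-0.19],"twist":0,"claw":0.75},{"xyz":[-0.6,0,-0.12],"twist":0,"claw":0.75},{"xyz":[-0.61,0,-0.04],"twist":0,"claw":0.75}]'

```text
time: 42.0
tcp_pos: [520.7, -295.5, 220.3]
orientation: [[1.0, 0.001, 0.003], [-0.003, -0.001, 1.0], [0.001, -1.0, -0.001]]
ft_force: [0.6, -0.5, 0.2]
finger_gap: 21.3
```

>>> jog_arm --steps '[{"xyz":[-0.62,0,0.04],"twist":0,"claw":0.75},{"xyz":[-0.6,0,0.12],"twist":0,"claw":0.75},{"xyz":[-0.58,0,0.19],"twist":0,"claw":0.75},{"xyz":[-0.56,0,0.27],"twist":0,"claw":0.75},{"xyz":[-0.4,0,0.27],"twist":0,"claw":0.75}]'

```text
time: 42.5
tcp_pos: [451.4, -272.4, 220.2]
orientation: [[1.0, 0.0, 0.003], [-0.003, -0.001, 1.0], [0.0, -1.0, -0.001]]
ft_force: [1.7, -2.6, -0.1]
finger_gap: 21.4
```

>>> jog_arm --steps '[{"xyz":[0.4,0,-0.27],"twist":0,"claw":0.75},{"xyz":[0.56,0,-0.27],"twist":0,"claw":0.75},{"xyz":[0.3,0,-0.1],"twist":0,"claw":0.75}]'

```text
time: 42.8
tcp_pos: [484.2, -289.1, 220.2]
orientation: [[1.0, -0.0, 0.003], [-0.003, -0.001, 1.0], [-0.0, -1.0, -0.001]]
ft_force: [-1.4, -0.6, 0.7]
finger_gap: 21.3
```

>>> jog_arm --steps '[{"xyz":[0.28,0,-0.09],"twist":0,"claw":0.75}]'

```text
time: 42.9
tcp_pos: [491.4, -290.5, 220.0]
orientation: [[1.0, -0.001, 0.002], [-0.002, -0.0, 1.0], [-0.001, -1.0, -0.0]]
ft_force: [-0.2, -0.7, -0.5]
finger_gap: 21.1
```

>>> jog_arm --steps '[{"xyz":[0.3,0,-0.06],"twist":0,"claw":0.75}]'

```text
time: 43.0
tcp_pos: [499.2, -291.6, 219.9]
orientation: [[1.0, -0.001, 0.001], [-0.001, -0.0, 1.0], [-0.001, -1.0, -0.0]]
ft_force: [-1.9, -1.6, 0.6]
finger_gap: 21.6
```

>>> jog_arm --steps '[{"xyz":[0.3,0,-0.04],"twist":0,"claw":0.75}]'

```text
time: 43.1
tcp_pos: [506.5, -292.8, 219.7]
orientation: [[1.0, -0.003, 0.001], [-0.001, -0.0, 1.0], [-0.003, -1.0, -0.0]]
ft_force: [-5.8, -2.5, 1.8]
finger_gap: 21.5
```

>>> jog_arm --steps '[{"xyz":[0.3,0,-0.02],"twist":0,"claw":0.75}]'

```text
time: 43.2
tcp_pos: [514.0, -293.4, 219.6]
orientation: [[1.0, -0.003, 0.001], [-0.001, -0.001, 1.0], [-0.003, -1.0, -0.001]]
ft_force: [-4.1, -2.6, 1.2]
finger_gap: 21.8
```

>>> jog_arm --steps '[{"xyz":[0.3,0,0],"twist":0,"claw":0.75}]'

```text
time: 43.3
tcp_pos: [521.7, -293.2, 219.5]
orientation: [[1.0, -0.002, 0.001], [-0.001, -0.0, 1.0], [-0.002, -1.0, -0.0]]
ft_force: [-4.1, -2.2, 0.5]
finger_gap: 21.5
```

```bash
python3 - <<'E'
from h import *
crop("top","s4t",225,145,425,270,4)
s=read_state();print(s["tcp_pos"],s["ft_force"],s["finger_gap"])
E
```

```text
[ 523.21921799 -292.70835698  219.77156139] [-1.6519408  -2.14941175 -0.07019221] 20.964355757062755
```

View pics/s4t.png

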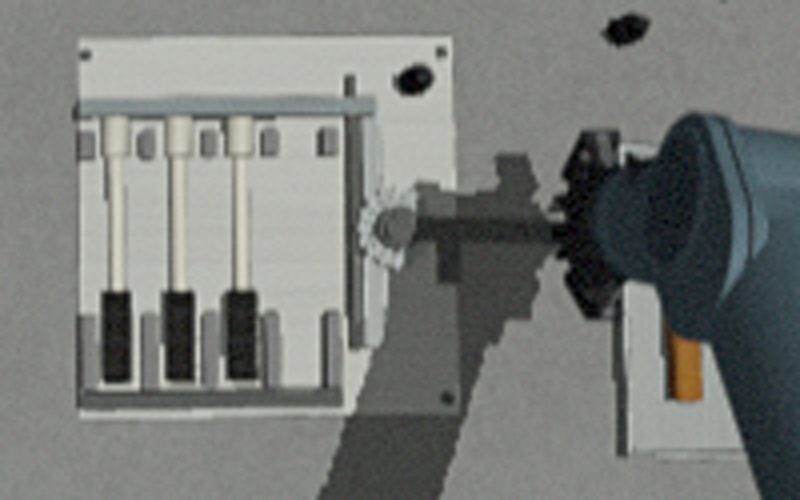

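Not yet blocked; keep driving gently.

>>> jog_arm --steps '[{"xyz":[0.3,0,0.02],"twist":0,"claw":0.75}]'

```text
time: 43.45
tcp_pos: [529.2, -292.4, 219.6]
orientation: [[1.0, -0.002, 0.001], [-0.001, -0.0, 1.0], [-0.002, -1.0, -0.0]]
ft_force: [-3.6, -2.4, -0.1]
finger_gap: 21.6
```

>>> jog_arm --steps '[{"xyz":[0.3,0,0.04],"twist":0,"claw":0.75}]'

```text
time: 43.55
tcp_pos: [537.1, -291.4, 219.7]
orientation: [[1.0, -0.001, 0.001], [-0.001, -0.0, 1.0], [-0.001, -1.0, -0.0]]
ft_force: [-4.0, -2.9, 0.2]
finger_gap: 21.4
```

>>> jog_arm --steps '[{"xyz":[0.3,0,0.06],"twist":0,"claw":0.75}]'

```text
time: 43.65
tcp_pos: [545.0, -289.7, 219.8]
orientation: [[1.0, -0.0, 0.001], [-0.001, -0.0, 1.0], [-0.0, -1.0, -0.0]]
ft_force: [-2.9, -3.1, -0.4]
finger_gap: 21.3
```

>>> jog_arm --steps '[{"xyz":[0.2,0,0.06],"twist":0,"claw":0.75}]'

```text
time: 43.75
tcp_pos: [550.4, -287.9, 219.9]
orientation: [[1.0, 0.0, 0.0], [-0.0, 0.0, 1.0], [0.0, -1.0, 0.0]]
ft_force: [-2.6, -2.2, -0.1]
finger_gap: 21.1
```

>>> jog_arm --steps '[{"xyz":[0.3,0,0.1],"twist":0,"claw":0.75}]'

```text
time: 43.85
tcp_pos: [557.4, -285.6, 219.9]
orientation: [[1.0, -0.0, 0.001], [-0.001, -0.0, 1.0], [-0.0, -1.0, -0.0]]
ft_force: [-3.0, -2.8, -0.2]
finger_gap: 21.5
```

>>> jog_arm --steps '[{"xyz":[0.3,0,0.11],"twist":0,"claw":0.75}]'

```text
time: 43.95
tcp_pos: [565.2, -282.7, 219.9]
orientation: [[1.0, -0.0, 0.0], [-0.0, 0.0, 1.0], [-0.0, -1.0, 0.0]]
ft_force: [-3.9, -2.1, 0.2]
finger_gap: 21.6
```

>>> jog_arm --steps '[{"xyz":[0.3,0,0.13],"twist":0,"claw":0.75}]'

```text
time: 44.05
tcp_pos: [572.8, -279.4, 220.0]
orientation: [[1.0, 0.0, 0.0], [-0.0, 0.0, 1.0], [0.0, -1.0, 0.0]]
ft_force: [-3.4, -2.7, 0.2]
finger_gap: 21.1
```

>>> jog_arm --steps '[{"xyz":[0.3,0,0.15],"twist":0,"claw":0.75}]'

```text
time: 44.15
tcp_pos: [580.4, -275.5, 220.0]
orientation: [[1.0, 0.0, 0.0], [-0.0, 0.0, 1.0], [0.0, -1.0, 0.0]]
ft_force: [-2.7, -1.5, 0.1]
finger_gap: 21.9
```

```bash
python3 - <<'E'
from h import *
crop("top","s5t",225,145,425,270,4)
s=read_state();print(s["tcp_pos"],s["ft_force"],s["finger_gap"])
E
```

```text
[ 581.52000067 -274.39395993  220.07028149] [-2.46333694 -1.89259327 -0.15371399] 21.213386074207666
```

View pics/s5t.png

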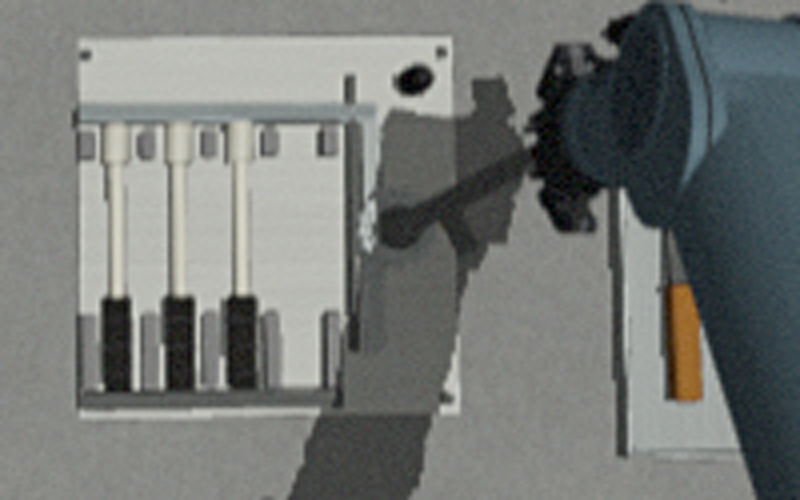

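```bash
python3 - <<'E'
from h import *
for f,v in [("p1",71),("s3t",113),("s4t",114),("s5t",121)]:
    print(f,cp(220,v,225,145,4,34)[0]-523)
im=cv2.imread("pics/p1_full.png").astype(int)
for f in ("p1","r2t","s1t","s2t","s3t","s4t","s5t"):
    im=cv2.imread(f"pics/{f}_full.png").astype(int).mean(2)
    print(f,im[155:180,249:250].mean(1).round().astype(int), im[155:180,297:302].mean(1).round().astype(int))
E
```

```text
p1 117.1369235729004
s3t 85.57213527608019
s4t 84.82147140921995
s5t 79.5679671543113
p1 [179 189 172 145 136 138 150 122 155 187 187 186 185 183 186 186 183 185
 184 187 185 185 189 185 191] [192 185 161 139 137 139 111  84 158 187 186 185 186 185 183 183 185 185
 183 181 182 186 187 185 184]
r2t [177 191 188 192 193 174 150 142 141 140 110 163 187 189 187 189 185 187
 189 187 188 188 189 190 192] [193 189 187 189 189 168 142 138 141 118  88 163 192 190 186 187 187 189
 187 185 185 188 191 189 187]
s1t [183 192 190 190 191 188 189 189 175 152 140 139 140 107 144 183 189 186
 191 188 187 190 190 192 190] [193 188 186 186 187 187 187 189 174 148 137 139 151 122 156 188 188 188
 188 185 184 187 190 189 187]
s2t [179 192 188 191 189 186 188 191 186 189 189 171 145 139 141 128  96 158
 189 186 188 187 190 189 192] [193 188 185 187 186 187 187 188 188 187 172 147 138 140 137 106 158 191
 188 185 184 188 191 188 187]
s3t [181 192 189 192 188 187 188 187 188 186 188 189 187 176 149 140 143 144
 120 157 190 192 191 191 191] [193 188 187 187 187 186 188 187 187 186 186 188 190 169 142 138 140 120
  94 161 189 190 190 188 188]
s4t [175 186 186 190 189 186 187 184 184 187 185 185 187 184 166 142 137 136
 123 141 176 188 187 189 192] [191 187 184 185 184 186 184 185 185 184 185 186 188 165 136 135 138 140
 108 152 186 187 189 186 185]
s5t [177 187 186 190 192 188 187 186 188 187 189 188 187 184 187 172 144 138
 139 145 120 156 191 188 195] [193 188 185 186 187 187 188 187 186 186 186 187 188 187 187 173 150 138
 139 126 100 163 194 189 188]
```

>>> jog_arm --steps '[{"xyz":[0.2,0,0.11],"twist":0,"claw":0.75}]'

```text
time: 44.3
tcp_pos: [584.3, -273.2, 219.8]
orientation: [[1.0, -0.002, 0.001], [-0.001, -0.0, 1.0], [-0.002, -1.0, -0.0]]
ft_force: [-7.6, -3.7, 3.4]
finger_gap: 21.2
```

>>> jog_arm --steps '[{"xyz":[0.15,0,0.08],"twist":0,"claw":0.75}]'

```text
time: 44.4
tcp_pos: [587.2, -271.9, 219.7]
orientation: [[1.0, -0.005, 0.001], [-0.001, -0.001, 1.0], [-0.005, -1.0, -0.001]]
ft_force: [-10.9, -3.9, 7.3]
finger_gap: 21.4
```

>>> jog_arm --steps '[{"xyz":[-0.4,0,-0.27],"twist":0,"claw":0.75},{"xyz":[-0.5,0,-0.24],"twist":0,"claw":0.75},{"xyz":[-0.58,0,-0.19],"twist":0,"claw":0.75},{"xyz":[-0.6,0,-0.12],"twist":0,"claw":0.75},{"xyz":[-0.61,0,-0.04],"twist":0,"claw":0.75}]'

```text
time: 44.9
tcp_pos: [521.1, -293.2, 220.6]
orientation: [[1.0, 0.004, 0.001], [-0.001, -0.001, 1.0], [0.004, -1.0, -0.001]]
ft_force: [1.2, -0.1, 0.5]
finger_gap: 21.5
```

>>> jog_arm --steps '[{"xyz":[-0.62,0,0.04],"twist":0,"claw":0.75},{"xyz":[-0.6,0,0.12],"twist":0,"claw":0.75},{"xyz":[-0.58,0,0.19],"twist":0,"claw":0.75},{"xyz":[-0.54,0,0.27],"twist":0,"claw":0.75},{"xyz":[-0.38,0,0.24],"twist":0,"claw":0.75}]'

```text
time: 45.4
tcp_pos: [452.7, -270.9, 220.4]
orientation: [[1.0, 0.002, 0.001], [-0.001, -0.0, 1.0], [0.002, -1.0, -0.0]]
ft_force: [0.6, 0.2, 0.4]
finger_gap: 21.3
```

>>> jog_arm --steps '[{"xyz":[0.4,0,-0.27],"twist":0,"claw":0.75},{"xyz":[0.56,0,-0.27],"twist":0,"claw":0.75}]'

```text
time: 45.6
tcp_pos: [476.3, -284.6, 220.0]
orientation: [[1.0, -0.001, 0.0], [-0.0, 0.0, 1.0], [-0.001, -1.0, 0.0]]
ft_force: [-0.9, -2.4, -0.1]
finger_gap: 21.3
```

>>> jog_arm --steps '[{"xyz":[0.3,0,-0.1],"twist":0,"claw":0.75}]'

```text
time: 45.7
tcp_pos: [485.4, -287.6, 220.3]
orientation: [[1.0, 0.002, 0.001], [-0.001, -0.001, 1.0], [0.002, -1.0, -0.001]]
ft_force: [-0.7, -0.5, 0.5]
finger_gap: 21.3
```

>>> jog_arm --steps '[{"xyz":[0.3,0,-0.09],"twist":0,"claw":0.75}]'

```text
time: 45.8
tcp_pos: [491.7, -289.7, 219.9]
orientation: [[1.0, -0.002, 0.001], [-0.001, -0.0, 1.0], [-0.002, -1.0, -0.0]]
ft_force: [-6.9, -0.7, 5.1]
finger_gap: 21.7
```

>>> jog_arm --steps '[{"xyz":[0.2,0,-0.04],"twist":0,"claw":0.75}]'

```text
time: 45.9
tcp_pos: [495.5, -290.8, 219.6]
orientation: [[1.0, -0.006, 0.001], [-0.001, 0.0, 1.0], [-0.006, -1.0, 0.0]]
ft_force: [-11.1, -0.4, 7.7]
finger_gap: 21.6
```

>>> jog_arm --steps '[{"xyz":[0.2,0,-0.04],"twist":0,"claw":0.75},{"xyz":[0,0,0],"twist":0,"claw":0.75}]'

```text
time: 46.1
tcp_pos: [499.2, -291.9, 219.3]
orientation: [[1.0, -0.009, 0.002], [-0.002, 0.0, 1.0], [-0.009, -1.0, 0.0]]
ft_force: [-12.5, -0.9, 10.8]
finger_gap: 21.4
```

```bash
python3 - <<'E'
from h import *
crop("top","t1",225,145,425,270,4)
s=read_state();print(s["tcp_pos"],s["ft_force"])
im=cv2.imread("pics/t1_full.png").astype(int).mean(2)
print(im[155:180,249:250].mean(1).round().astype(int), im[155:180,297:302].mean(1).round().astype(int))
arc(.37,0,5,s["tcp_pos"]); print(K(0))
E
```

```text
[ 499.01351744 -291.84286713  219.3058059 ] [-11.8583065   -0.87759559  10.29148993]
[181 188 186 190 187 186 187 184 186 184 186 187 186 184 186 161 134 139
 138 135 110 153 188 189 188] [189 187 183 185 185 185 185 185 184 185 184 185 187 186 183 169 143 137
 138 125  96 162 192 187 185]
[(-0.52, 0, 0.19), (-0.33, 0, 0.12), (-0.33, 0, 0.15), (-0.31, 0, 0.16), (-0.3, 0, 0.19)]
[ 454.24290319 -271.54027379]
```

View pics/t1.png

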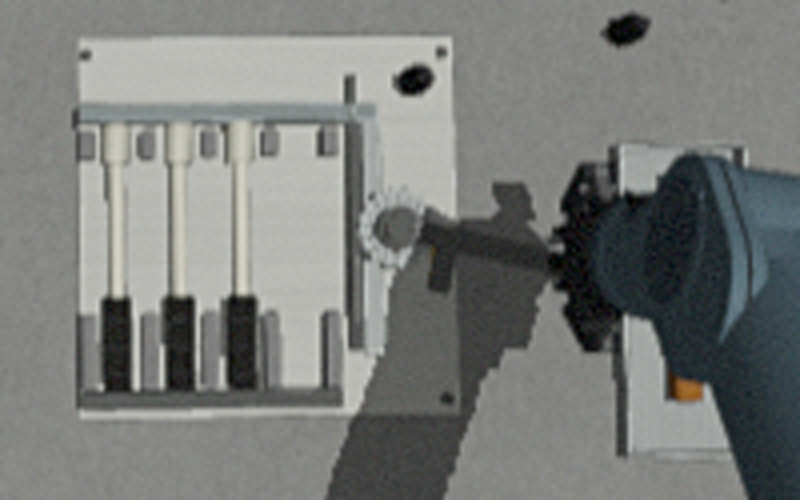

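>>> jog_arm --steps '[{"xyz":[-0.52,0,0.15],"twist":0,"claw":0.75},{"xyz":[-0.4,0,0.12],"twist":0,"claw":0.75},{"xyz":[-0.38,0,0.17],"twist":0,"claw":0.75},{"xyz":[-0.36,0,0.19],"twist":0,"claw":0.75},{"xyz":[-0.28,0,0.19],"twist":0,"claw":0.75}]'

```text
time: 46.65
tcp_pos: [453.2, -270.3, 220.1]
orientation: [[1.0, 0.001, 0.0], [-0.0, 0.0, 1.0], [0.001, -1.0, 0.0]]
ft_force: [1.4, -0.5, -0.3]
finger_gap: 21.3
```

>>> jog_arm --steps '[{"xyz":[0,0,0],"twist":0,"claw":0.75}]'

```text
time: 46.75
tcp_pos: [452.8, -269.9, 219.9]
orientation: [[1.0, -0.001, -0.0], [0.0, 0.001, 1.0], [-0.001, -1.0, 0.001]]
ft_force: [-0.2, 0.6, -0.4]
finger_gap: 20.8
```

>>> jog_arm --steps '[{"xyz":[-0.07,0,0.03],"twist":0,"claw":0.75},{"xyz":[0,0,0],"twist":0,"claw":0.75}]'

```text
time: 46.95
tcp_pos: [452.0, -270.1, 219.9]
orientation: [[1.0, 0.0, 0.0], [-0.0, 0.0, 1.0], [0.0, -1.0, 0.0]]
ft_force: [-0.6, 1.0, -0.3]
finger_gap: 21.6
```

>>> jog_arm --steps '[{"xyz":[0.07,0,0],"twist":0,"claw":0.6},{"xyz":[0,0,0],"twist":0,"claw":0.6},{"xyz":[0,0,0],"twist":0,"claw":0.6}]'

```text
time: 47.25
tcp_pos: [453.9, -270.1, 219.9]
orientation: [[1.0, 0.0, 0.0], [-0.0, -0.0, 1.0], [0.0, -1.0, -0.0]]
ft_force: [-0.0, -0.2, 0.0]
finger_gap: 34.1
```

>>> jog_arm --steps '[{"xyz":[0,-0.4,0],"twist":0,"claw":0.6},{"xyz":[0,-0.8,0],"twist":0,"claw":0.6},{"xyz":[0,-1,0],"twist":0,"claw":0.6},{"xyz":[0,-1,0],"twist":0,"claw":0.6},{"xyz":[0,-1,0],"twist":0,"claw":0.6}]'

```text
time: 47.75
tcp_pos: [453.6, -270.0, 326.6]
orientation: [[1.0, 0.0, 0.0], [-0.0, -0.0, 1.0], [0.0, -1.0, -0.0]]
ft_force: [-0.1, -0.5, 0.3]
finger_gap: 34.1
```

>>> jog_arm --steps '[{"xyz":[-0.2,-0.4,-0.9],"twist":0,"claw":0.6},{"xyz":[-0.2,-0.4,-0.9],"twist":0,"claw":0.6},{"xyz":[-0.2,-0.4,-0.9],"twist":0,"claw":0.6},{"xyz":[-0.2,-0.4,-0.9],"twist":0,"claw":0.6},{"xyz":[-0.2,0,-0.9],"twist":0,"claw":0.6}]'

```text
time: 48.25
tcp_pos: [428.7, -383.7, 367.2]
orientation: [[1.0, 0.002, 0.0], [-0.0, -0.002, 1.0], [0.002, -1.0, -0.002]]
ft_force: [0.8, 0.2, 0.0]
finger_gap: 34.0
```

>>> jog_arm --steps '[{"xyz":[-0.2,0,-0.9],"twist":0,"claw":0.6},{"xyz":[-0.2,0,-0.9],"twist":0,"claw":0.6},{"xyz":[-0.2,0,-0.9],"twist":0,"claw":0.6},{"xyz":[-0.2,0,-0.9],"twist":0,"claw":0.6},{"xyz":[0,0,0],"twist":0,"claw":0.6}]'

```text
time: 48.75
tcp_pos: [406.6, -475.9, 365.4]
orientation: [[1.0, -0.001, 0.005], [-0.005, -0.002, 1.0], [-0.001, -1.0, -0.002]]
ft_force: [-0.3, 0.3, -1.2]
finger_gap: 34.1
```

```bash
python3 - <<'E'
from h import *
crop("top","u1",225,145,425,270,4)
crop("scene","u1s",60,120,300,270,3)
s=read_state();print(s["tcp_pos"],s["ft_force"])
E
```

```text
[ 408.39603363 -472.51684009  365.28241942] [0.15812355 0.58196886 0.90867638]
```

View pics/u1.png

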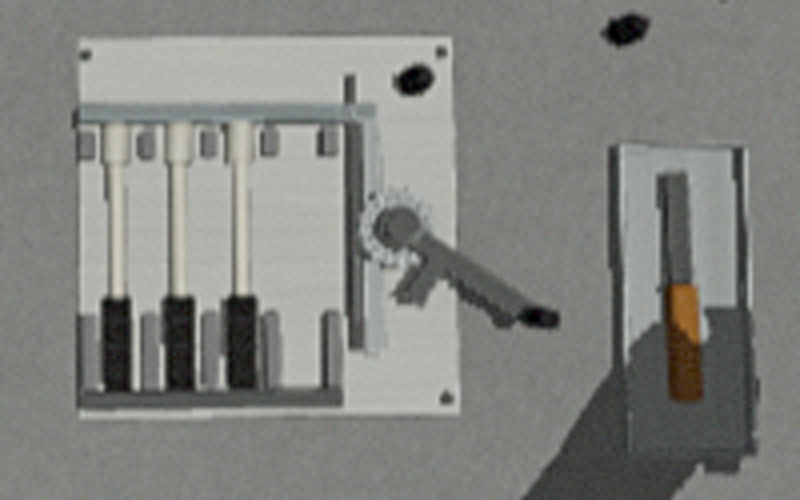

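View pics/u1s.png

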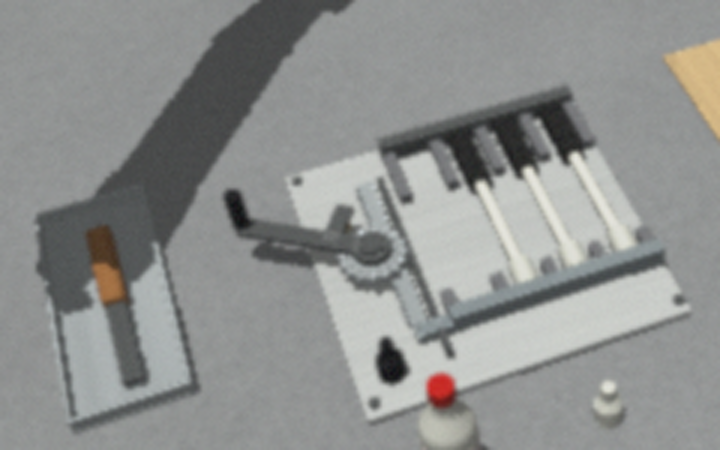

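```bash
python3 - <<'E'
from h import *
c1=lambda u,v,z:cp(u,v,225,145,4,z)
k=c1(545,318,82); a=np.array([522,-172.5]); d=k[:2]-a; print("knob",k,np.hypot(*d),"q",.6+np.arctan2(d[0],-d[1]))
for q in (0,.1,.2): print(q,(w2px("top",[*K(q),82])-[225,145])*4,(w2px("scene",[*K(q),82])-[60,120])*3)
print("butt",c1(686,401,24)-[464.5,-394.5,0],"tip",c1(675,173,16)-[464.5,-394.5,0])
for u in (117,179,242): print("grip",c1(u,389,30)-[523,-32.5,0])
print("pusher",c1(220,121,34)[0]-523)
E
```

```text
knob [ 455.14718418 -269.92419518   82.        ] 118.15571415986282 q -0.001406376132189302
0 [545.7741375  317.74483986] [230.90500242 192.26030717]
0.1 [554.20290196 303.30377513] [226.04601144 202.60979035]
0.2 [561.14413308 288.0876705 ] [222.48856019 213.22836089]
butt [-75.70554389   1.69565033  24.        ] tip [97.17844149  2.84279125 16.        ]
grip [-119.53788811   68.95701863   30.        ]
grip [-120.08531027   22.78089873   30.        ]
grip [-120.64263692  -24.23068363   30.        ]
pusher 79.5679671543113
```

```bash
python3 - <<'E'
from station import *
print(job_done())
E
```

```text
the job is handed in; nothing more can be done
None
```

I handed the job in at about 49 s on the robot's clock. All the steps are done, but `job_done()` gives no verdict, so the result rests on my own checks.

- **File:** it lies flat in the tray with its handle towards the robot. In the last picture its origin is about 1 mm off the tray's centre along and about 2 mm across.
- **Cane sections:** only three were present. Each is in its own slot (jig y = -23, 23 and 69 mm) with its grip towards the stop. The grip ends measure about -120 mm in jig x, which is at the stop.
- **Pusher:** I worked it only with the lever, in five driving strokes. The picture puts its face at about 80 mm against 81 mm for fully home. A sixth, partial stroke blocked at about 12 N and the pusher did not move.
- **Lever:** it is back at its near rest, measured at about 0.00 rad. The fingers are open and clear of everything.

At the ends of two strokes the wrist force briefly read about 40 N as the lever met its stops. I stopped the later strokes shorter. The tape, glue, jar, tips and spanner were not touched at any point I could see. I saw no sign of the file being knocked or of the grip slackening, and no check failed or disagreed.

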